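# Pin the tube arm into the tilted mixer's fork

### The arm

A 7-joint arm with a two-finger parallel gripper is mounted at the origin on the work surface. World frame = base frame: x ahead of the robot, y to its left, z up, the work surface at z = 0. Lengths are in m, angles in rad, forces in N, time in s.
With the tool pointing down it reaches from about 0.4 to 0.875 m from the base axis. Payload 19.3 kg.
Tool frame: the origin (TCP) lies at the very end of the fingers, on their centre line; the grasp point (between the pads) lies 19 mm behind it; z points along the fingers, y is the line along which they close (so a half turn about z gives the same grasp; the last joint's range is limited). The gripper opens to 85 mm and grips with 20 to 120 N. Pads are 22 mm wide; open, the fingers measure 114 mm over their backs; the gripper's body (76 mm by 85 mm) begins 54 mm behind the grasp point. The pads swing forward as they close: fully open they stand 13 mm farther back than shut.
Start: joints at [1.262, 0.521, -0.036, 1.599, 0.021, 1.021, -0.113], TCP at [0.148, -0.607, 0.231] pointing down, gripper open.
Joint ranges: [-2.91, 2.91], [-0.3, 2.13], [-1.5, 1.42], [0.17, 2.43], [-1.26, 4.41], [0.16, 1.93], [-2.52, 2.52]. Speed limits (rad/s): [1.89, 1.89, 2.39, 2.39, 3.01, 3.01, 3.01].

### API

Orientations are given as a rotation vector (axis times angle).
In Python, from station import telemetry, vision, robot gives the robot as it stands.
- The arm moves only by the tool servo_tool, never from a script. Its argument "motion" is a list of rows, each an object of numbers: "dx", "dy", "dz": the shift along the tool's x, y, z in mm; "roll": the turn about the tool's z in rad; "grip": the opening, from 0 (shut) to 1 (fully open). In form: [{"dx": .., "dy": .., "dz": .., "roll": .., "grip": ..}, ...]. A call has 1 to 20 rows; each row shifts and turns the commanded pose from where the row before left it, along the tool's axes as they then stand; what a row does not reach is not made up. A row lasts 1/12 s, in which the tool goes at most 41.7 mm and 7.16 degrees, less where a joint would pass 70% of its speed; a pose out of reach is approached as far as the arm can. A call with a gripper value outside its range is refused whole. The fingers move at their own pace and stop on an object; "squeeze" is the grip in N (left out, the last holds). Time passes only in rows, so rows that do not move let the fingers close. It gives the time, the measured TCP pose, the force, the opening and the grip force at its end, in the units of the state.
- telemetry.get_obs(): the state, without advancing time (a new reading comes with each control period).
- vision.capture(name): name is "scene" or "side" or "wrist"; returns the picture (400x640x3 uint8, red, green, blue); there is no depth.
- vision.calibration(name): a dict with "mtx" (3x3 intrinsics, pixels), "k1" (the pictures are not rectified: a ray, as slopes to the right and down, at radius r is drawn at 1 + k1 r^2 times it, then the intrinsics apply), "R" (3x3) and "t" (3): a world point X has camera coordinates R X + t. Camera axes: x right, y down, z forward; pixel columns grow to the right and rows downward; lengths in m; the calibration is good to about 2 mm. A picture is of the moment at which its call begins: read the wrist's pose just before it. calibration takes no time and is no camera call; for the wrist camera it gives the pose at the moment of the call.
- robot.hand_in(): hands the job in; it is judged then, once.
The state is a dict: "t": time; "qpos": joint angles; "qvel": joint speeds; "effort": joint torques, N m; "eef_pos": TCP position; "ee_rot": TCP orientation; "force": force on the tool from outside, world axes, zero at the start; "moment": the same for the moment, N m; "finger_gap": finger opening in m; "grasp_force": force on a finger pad.
Only numpy, scipy, OpenCV 4.12 (cv2) and the standard library are available. Lean on these libraries where they do the work, as an engineer would, in place of code of your own. Each camera call takes 0.05 s, during which the arm holds its last target. There are 200 camera calls.

### The job

The tube arm of the blue tilted mixer lies loose in the white fork, its hole perhaps a few millimetres out of line sideways. Pick the one pin that both fills the fork's holes and is long enough to pass right through both cheeks, push it through fork and arm, and press it fully home so that its head sits on the bottom of the red collar, firmly but without ramming it; then let go. Leave the other two pins in the stand and do not disturb the other things on the bench.

Things in the scene. Friction and masses are not known exactly. Their poses are not given: they have to be found in the camera images.
- mixer: fixed blue mixer housing, 170 mm (x, from -55 to +115 mm) x 150 mm x 80 mm tall, with a white column carrying the fork. Origin on the table below the fork's mouth, z up; its -x side faces roughly to the robot.
- fork: white fork (clevis) on the mixer, cheeks 66 mm square. Origin: centre of its bore's mouth on top of the upper cheek, 180 mm above the table; a seated pin's origin is here. z: the bore's axis, outward, leaning 35 degrees from vertical to the mixer's -x side; y level. Along z: upper cheek 0 to -12 mm, arm's lug -15 to -31, lower cheek -34 to -46, free below. All holes 18.5 mm diameter
- collar (a point): centre of the top rim of the red collar around the fork's mouth, 16 mm above the mouth along the bore; axes as the fork's. Inner diameter 44 mm, outer 56: no room for fingers around a pin's head inside it. A held pin stops with the fingertips on the collar; it must be let go and pressed on its head from above (closed fingertips), or regripped higher
- lug (a point): point on the bore's axis 23 mm below the mouth, in the arm's lug; axes as the fork's. The aluminium arm leaves to +x and carries three capped tubes 70 to 120 mm from the bore, all below the mouth along z. The arm floats 5 mm either way along y (4 N friction); its hole starts up to 4.5 mm out of line. A pin more than 2 to 3 mm off stops on the lug: work it along +-y till it drops in
- catch_ball (a point): point on the bore's axis in the lower cheek, 40 mm below the mouth; axes as the fork's. A spring ball here presses on the shank from the +x side and drags on it with roughly 5 to 15 N: from about 30 mm short of home the pin does not fall by itself and must be pushed
- stand: fixed pin stand with dark base and white top, open at front and back: a plate 70 x 198 mm, its top 120 mm above the table, with three 19 mm holes in a row along its y, at -64, 0 and +64 mm; end walls at y = +-102 mm. Origin on the table under its centre.
- pin_a: pin hanging upright by its head in one of the stand's three holes. Origin: centre of the head's underside; z out through the head, the shank runs to -z. Steel shank, flat-topped round blue head with a white disc on top (all three look alike but for size). This one: shank 16 mm diameter, 75 mm long, its last 14 mm tapering to 14 mm diameter; head 32 mm diameter, 30 mm tall; 0.08 to 0.14 kg.
- pin_a_tip (a point): centre of the end of the 75 mm long, 16 mm thick pin's shank, 75 mm below its origin along its axis
- pin_c: pin hanging upright by its head in one of the stand's three holes. Origin: centre of the head's underside; z out through the head, the shank runs to -z. Steel shank, flat-topped round blue head with a white disc on top (all three look alike but for size). This one: shank 10 mm diameter, 75 mm long; head 24 mm diameter, 30 mm tall.
- pin_b: pin hanging upright by its head in one of the stand's three holes. Origin: centre of the head's underside; z out through the head, the shank runs to -z. Steel shank, flat-topped round blue head with a white disc on top (all three look alike but for size). This one: shank 16 mm diameter, 40 mm long; head 32 mm diameter, 22 mm tall.
- tip_box: bystander: red tip box with clear lid, 85 x 120 x 70 mm, loose, origin at the centre of its underside
- calculator: bystander: black calculator, 85 x 140 x 14 mm, loose, origin at the centre of its underside
- marker: bystander: white and yellow marker pen lying flat, 130 mm long along its x, loose, origin at the centre of its underside
- beaker: bystander: glass beaker, 70 mm diameter, 90 mm tall, loose, origin at the centre of its underside
- wash_bottle: bystander: white bottle with blue cap, 66 mm diameter, 160 mm tall, loose, origin at the centre of its underside
Mind the look-alikes: they are no part of the job. Leave any green look-alike of the pin_a alone.

How it is judged:
By the outcome, as a careful person would: the job done as asked, in the order asked, and still so for the second after the job is handed in, with the robot touching nothing.
It also fails if it takes over 54 s, if anything falls off the work surface, if the arm or the gripper's body presses on something with over 40 N, if the wrist force passes 120 N, or if a joint passes its speed limit or range.

## Working session

There is one attempt and no reset: what is moved stays moved. The work goes in short steps, Python scripts to look and compute and a tool call to move; the robot and the scene stay as the last step left them, time stands still between calls to the robot, and variables do not carry over. Pictures are saved under pics/ and viewed, at most 10 in all, crops included, and the job is handed in when it is done.

Besides the shell and the picture viewer there is one more tool, called as a command line: name --argument value ..., lists and objects as JSON in quotes. servo_tool: Moves the arm, as the interface text tells. Its arguments: {"type":"object","properties":{"motion":{"type":"array"},"squeeze":{"type":"number"}},"required":["motion"]}

```bash
ls; mkdir -p pics; python3 - <<'E'
from station import telemetry, vision, robot
import cv2,numpy as np
for n in ["scene","side"]:
    im=vision.capture(n); cv2.imwrite(f"pics/{n}0.png",im[:,:,::-1])
    c=vision.calibration(n); print(n,{k:np.round(v,4).tolist() for k,v in c.items()})
    print("cam pos",-np.array(c["R"]).T@np.array(c["t"]))
o=telemetry.get_obs(); print(o)
E
```

```text
pics
scene {'mtx': [[391.9174, 0.0, 319.6192], [0.0, 391.9174, 201.6219], [0.0, 0.0, 1.0]], 'k1': -0.0778, 'R': [[-0.4835, 0.8753, -0.0074], [0.7361, 0.4021, -0.5445], [-0.4736, -0.2687, -0.8387]], 't': [0.3392, -0.3243, 1.3934]}
cam pos [1.06268991 0.20788882 0.9946092 ]
side {'mtx': [[440.3783, 0.0, 325.0048], [0.0, 440.3783, 203.8751], [0.0, 0.0, 1.0]], 'k1': 0.0118, 'R': [[-0.8758, -0.4826, -0.0065], [-0.2812, 0.5211, -0.8059], [0.3923, -0.704, -0.5921]], 't': [0.4695, 0.2819, 0.9137]}
cam pos [0.13202036 0.72293796 0.77116899]
{'t': 0.1, 'qpos': array([ 1.26181706,  0.52193055, -0.03630867,  1.59993836,  0.0212172 ,
        1.02111778, -0.11280922]), 'qvel': array([-0.00078007, -0.0007616 ,  0.00147382, -0.0011104 , -0.00024353,
       -0.00126172,  0.00042888]), 'effort': array([ 5.39244284e-03, -9.28484344e+01,  1.98445424e+00, -3.70527256e+01,
        1.80235785e-02,  5.40246532e-03, -1.09257569e-04]), 'eef_pos': array([ 0.14770355, -0.60698728,  0.2308029 ]), 'ee_rot': array([-3.11825568e+00, -3.74022581e-01,  3.35882363e-04]), 'force': array([ 0.76686578,  0.24497226, -0.53447238]), 'moment': array([-0.01980203,  0.02028733, -0.0045599 ]), 'grasp_force': 0.0, 'finger_gap': 0.08543985231741559}
```

View pics/scene0.png

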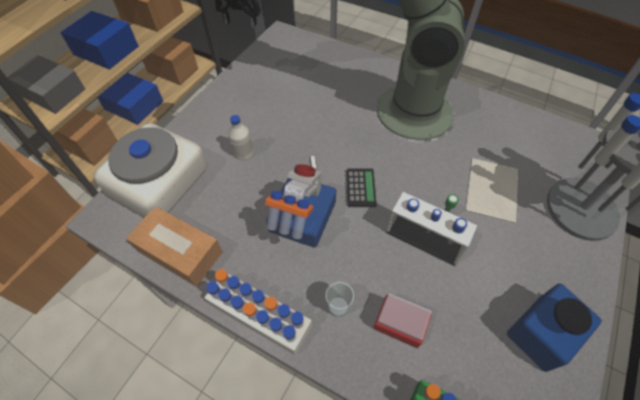

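View pics/side0.png

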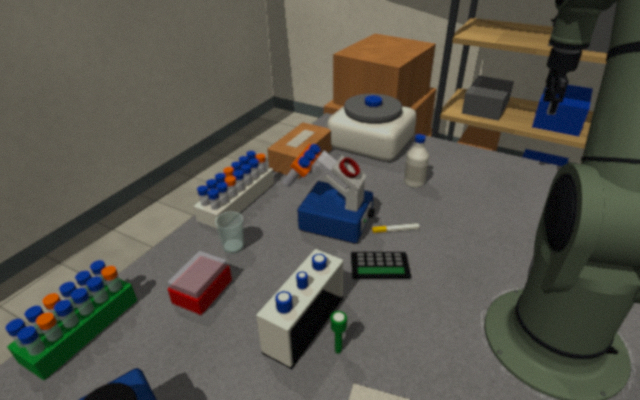

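Scene picture: stand pin heads at (413,204), (436,214) and (459,225), collar at (305,171), green look-alike at (452,200). Side picture: heads at (319,262), (303,279) and (284,300), collar at (349,168), green look-alike at (339,322). The middle pin is the thin one (pin_c). The end pins are a or b, to be told apart by head height, so I enlarge and triangulate.

```bash
cat > h.py <<'E'
from station import telemetry, vision, robot
import cv2,numpy as np
from scipy.spatial.transform import Rotation as Ro
def ray(c,uv):
    m=np.array(c["mtx"]);d=np.array([(uv[0]-m[0,2])/m[0,0],(uv[1]-m[1,2])/m[1,1]])
    s=d.copy()
    for _ in range(20): s=d/(1+c["k1"]*(s@s))
    R=np.array(c["R"]); v=R.T@np.array([s[0],s[1],1.]); return -R.T@np.array(c["t"]),v/np.linalg.norm(v)
def plane(c,uv,z):
    o,v=ray(c,uv); return o+v*(z-o[2])/v[2]
def tri(obs):
    A=np.zeros((3,3));b=np.zeros(3)
    rs=[ray(c,u) for c,u in obs]
    for o,v in rs:
        P=np.eye(3)-np.outer(v,v);A+=P;b+=P@o
    X=np.linalg.solve(A,b); return X,[round(1e3*np.linalg.norm(np.cross(X-o,v)),1) for o,v in rs]
def proj(c,X):
    p=np.array(c["R"])@X+np.array(c["t"]);s=p[:2]/p[2];s=s*(1+c["k1"]*(s@s))
    m=np.array(c["mtx"]);return np.array([m[0,0]*s[0]+m[0,2],m[1,1]*s[1]+m[1,2]])
def blobs(mask,amin=8):
    n,l,st,ce=cv2.connectedComponentsWithStats(mask.astype(np.uint8))
    return [(ce[i],st[i],l==i) for i in range(1,n) if st[i,4]>=amin]
E
python3 - <<'E'
from h import *
S=cv2.imread("pics/scene0.png");D=cv2.imread("pics/side0.png")
def cr(im,x,y,w,h,f): return cv2.resize(im[y:y+h,x:x+w],None,fx=f,fy=f,interpolation=cv2.INTER_CUBIC)
a=cr(S,385,180,100,75,4);b=cr(D,255,240,100,75,4);c=cr(S,260,140,100,75,4);d=cr(D,300,140,100,75,4)
cv2.imwrite("pics/crop1.png",np.vstack([np.hstack([a,b]),np.hstack([c,d])]))
for n,im,box in (("scene",S,(385,180,100,85)),("side",D,(255,240,100,85))):
    x,y,w,h=box; s=im[y:y+h,x:x+w]; H=cv2.cvtColor(s,cv2.COLOR_BGR2HSV)
    m=(H[...,0]>100)&(H[...,0]<130)&(H[...,1]>90)
    for ce,st,_ in blobs(m): print(n,"blue",np.round(ce+[x,y],1),st[:5]+[x,y,0,0,0])
for n,im,box in (("scene",S,(280,150,60,45)),("side",D,(330,145,45,45))):
    x,y,w,h=box; s=im[y:y+h,x:x+w]; H=cv2.cvtColor(s,cv2.COLOR_BGR2HSV)
    m=((H[...,0]<8)|(H[...,0]>170))&(H[...,1]>110)
    for ce,st,mm in blobs(m):
        k=max(cv2.findContours(mm.astype(np.uint8),cv2.RETR_EXTERNAL,cv2.CHAIN_APPROX_NONE)[0],key=len)
        print(n,"red",np.round(ce+[x,y],1),st[:5]+[x,y,0,0,0],cv2.fitEllipse(k) if len(k)>5 else"")
E
```

```text
scene blue [411.7 207. ] [408 201  10  10  41]
scene blue [435.6 215.8] [433 212   8   8  39]
scene blue [458.7 227.2] [455 220  11  12  53]
side blue [350.2 240.6] [344 240  11   3  21]
side blue [318.9 263.7] [312 256  15  14 122]
side blue [302.  281.3] [297 273  11  16 122]
side blue [283.9 304.2] [276 293  16  20 201]
side blue [319.1 322.1] [318 320   4   5  11]
scene red [304.6 170. ] [296 165  19  11 169] ((24.537952423095703, 20.01667022705078), (9.882186889648438, 19.12664794921875), 103.04766082763672)
side red [349.1 167. ] [339 158  21  20 231] ((19.123157501220703, 22.126548767089844), (16.240121841430664, 21.36636734008789), 128.316650390625)
```

View pics/crop1.png

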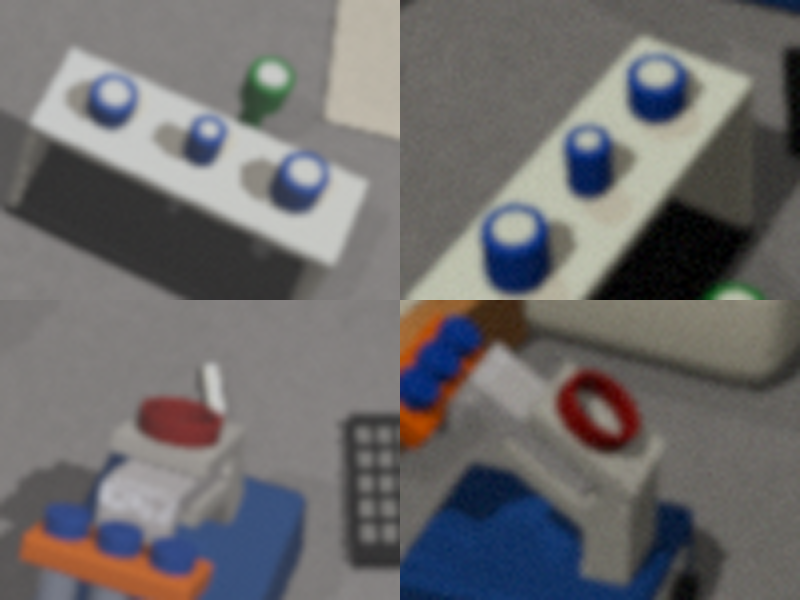

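Crop: the disc tops are at scene (413,203.5), (437,211.5), (461,222) and side (319,257.5), (302,275), (284,297). The pin at scene (461,222) / side (284,297) has the taller 32 mm head. I check that by disc height below.

```bash
python3 - <<'E'
from h import *
S=vision.calibration("scene");D=vision.calibration("side")
np.set_printoptions(precision=4,suppress=True)
for a,b in (((413.2,203.5),(319.2,257.5)),((437.2,211.5),(302,275.2)),((461.2,222),(283.8,297))): print("disc",*tri([(S,a),(D,b)]))
print("collar",*tri([(S,(305,169)),(D,(349.5,167))]))
sc=[(277,194.8),(290,199.8),(303.8,204.3)];sd=[(305,161.8),(310,154.2),(315,148.2)]
for k in (sd,sd[::-1]):
    for a,b in zip(sc,k): print("cap",*tri([(S,a),(D,b)]))
w=vision.calibration("wrist");o=telemetry.get_obs();R=Ro.from_rotvec(o["ee_rot"]).as_matrix()
Rc=np.array(w["R"]);cp=-Rc.T@np.array(w["t"])
print("cam in tool",R.T@(cp-o["eef_pos"]),"\n",R.T@Rc.T,"\n",R,np.array(w["mtx"]))
E
```

```text
disc [0.469  0.1487 0.1433] [np.float64(2.4), np.float64(2.4)]
disc [0.4692 0.2134 0.1512] [np.float64(0.6), np.float64(0.6)]
disc [0.4697 0.2772 0.1515] [np.float64(0.6), np.float64(0.6)]
collar [ 0.538  -0.1322  0.1907] [np.float64(0.8), np.float64(0.8)]
cap [ 0.6538 -0.1364  0.1863] [np.float64(18.9), np.float64(18.9)]
cap [ 0.644  -0.1132  0.2061] [np.float64(3.8), np.float64(3.8)]
cap [ 0.6326 -0.0877  0.2249] [np.float64(24.0), np.float64(24.0)]
cap [ 0.6479 -0.1474  0.2065] [np.float64(2.6), np.float64(2.6)]
cap [ 0.644  -0.1132  0.2061] [np.float64(3.8), np.float64(3.8)]
cap [ 0.638  -0.0783  0.2038] [np.float64(3.8), np.float64(3.8)]
cam in tool [ 0.0682  0.001  -0.1432] 
 [[ 0.0003 -0.9641 -0.2656]
 [ 1.      0.0005 -0.0007]
 [ 0.0008 -0.2656  0.9641]] 
 [[ 0.9716  0.2365 -0.0003]
 [ 0.2365 -0.9716  0.001 ]
 [-0.0001 -0.001  -1.    ]] [[340.6827   0.     319.7448]
 [  0.     340.6827 202.9175]
 [  0.       0.       1.    ]]
```

Disc heights are 143 mm (pin_b, y=0.149), 151 mm with a small head (pin_c, middle) and 151.5 mm with a large head. So **pin_a is the end pin at y≈0.277**, scene (461,222). The green look-alike at scene (452,200) is ignored.

The tool only points down, so I will grip the head lightly and pivot the pin 35° in the pads against the stand's back edge. First I look at the collar with the wrist camera.

servo_tool --motion '[{"dz": -35},{"dz": -35},{"dx": 28,"dy": -25},{"dx": 28,"dy": -25},{"dx": 28,"dy": -25},{"dx": 28,"dy": -25},{"dx": 28,"dy": -25},{"dx": 28,"dy": -25},{"dx": 28,"dy": -25},{"dx": 28,"dy": -25},{"dx": 28,"dy": -25},{"dx": 28,"dy": -25},{"dx": 28,"dy": -25},{"dx": 28,"dy": -25},{"dx": 28,"dy": -25},{"dx": 28,"dy": -25},{"dx": 25,"dy": -25},{"roll": 0.097,"grip": 0.6},{"grip": 0.6},{"grip": 0.6}]'

```text
invalid input at $.motion[0]: expected keys dx, dy, dz, roll, grip
```

```bash
python3 - <<'E'
from h import *
np.set_printoptions(precision=4,suppress=True)
o=telemetry.get_obs();c=vision.calibration("wrist");im=vision.capture("wrist")[:,:,::-1].copy();cv2.imwrite("pics/w1.png",im)
print(o["t"],o["eef_pos"],Ro.from_rotvec(o["ee_rot"]).as_matrix(),o["finger_gap"],o["force"],o["qpos"])
H=cv2.cvtColor(im,cv2.COLOR_BGR2HSV);m=((H[...,0]<8)|(H[...,0]>170))&(H[...,1]>110)
print(proj(c,np.array([.538,-.132,.191])))
for ce,st,mm in blobs(m,100):
    print(ce,st)
    ks,h=cv2.findContours(mm.astype(np.uint8),cv2.RETR_CCOMP,cv2.CHAIN_APPROX_NONE)
    for k,hh in zip(ks,h[0]):
        if len(k)>20: e=cv2.fitEllipse(k);print("hole" if hh[3]>=0 else "outer",e,plane(c,e[0],.193))
E
```

```text
0.1 [ 0.1477 -0.607   0.2308] [[ 0.9716  0.2365 -0.0003]
 [ 0.2365 -0.9716  0.001 ]
 [-0.0001 -0.001  -1.    ]] 0.08543985231741559 [ 0.7669  0.245  -0.5345] [ 1.2618  0.5219 -0.0363  1.5999  0.0212  1.0211 -0.1128]
[-4765.0031 -6079.0484]
```

View pics/w1.png

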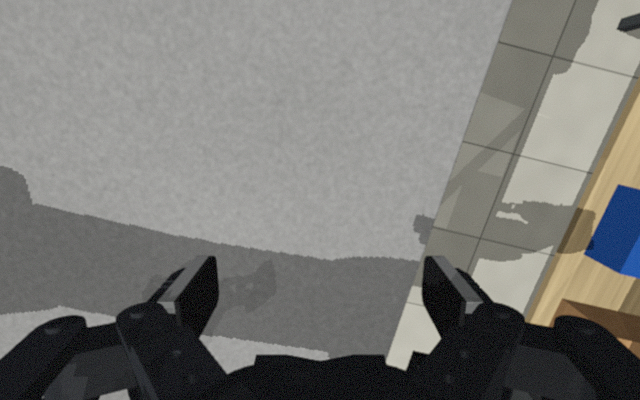

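The move was refused because every row needs all five keys, so this wrist view shows only the empty bench, with the fingers at rows 260 and below. I repeat it with full rows.

servo_tool --motion '[{"dx": 0,"dy": 0,"dz": -35,"roll": 0,"grip": 0.6},{"dx": 0,"dy": 0,"dz": -35,"roll": 0,"grip": 0.6},{"dx": 28,"dy": -25,"dz": 0,"roll": 0,"grip": 0.6},{"dx": 28,"dy": -25,"dz": 0,"roll": 0,"grip": 0.6},{"dx": 28,"dy": -25,"dz": 0,"roll": 0,"grip": 0.6},{"dx": 28,"dy": -25,"dz": 0,"roll": 0,"grip": 0.6},{"dx": 28,"dy": -25,"dz": 0,"roll": 0,"grip": 0.6},{"dx": 28,"dy": -25,"dz": 0,"roll": 0,"grip": 0.6},{"dx": 28,"dy": -25,"dz": 0,"roll": 0,"grip": 0.6},{"dx": 28,"dy": -25,"dz": 0,"roll": 0,"grip": 0.6},{"dx": 28,"dy": -25,"dz": 0,"roll": 0,"grip": 0.6},{"dx": 28,"dy": -25,"dz": 0,"roll": 0,"grip": 0.6},{"dx": 28,"dy": -25,"dz": 0,"roll": 0,"grip": 0.6},{"dx": 28,"dy": -25,"dz": 0,"roll": 0,"grip": 0.6},{"dx": 28,"dy": -25,"dz": 0,"roll": 0,"grip": 0.6},{"dx": 28,"dy": -25,"dz": 0,"roll": 0,"grip": 0.6},{"dx": 25,"dy": -25,"dz": 0,"roll": 0,"grip": 0.6},{"dx": 0,"dy": 0,"dz": 0,"roll": 0.097,"grip": 0.6},{"dx": 0,"dy": 0,"dz": 0,"roll": 0,"grip": 0.6},{"dx": 0,"dy": 0,"dz": 0,"roll": 0,"grip": 0.6}]'

```text
t: 1.82
eef_pos: [0.464, -0.1445, 0.3011]
ee_rot: [3.133, 0.226, -0.001]
force: [-0.7, -0.5, -0.1]
finger_gap: 0.0512
grasp_force: 0.0
```

```bash
cat > look.py <<'E'
from h import *
np.set_printoptions(precision=4,suppress=True)
import sys
o=telemetry.get_obs();c=vision.calibration("wrist");im=vision.capture("wrist")[:,:,::-1].copy();cv2.imwrite(f"pics/{sys.argv[1]}.png",im)
print(o["t"],o["eef_pos"],Ro.from_rotvec(o["ee_rot"]).as_matrix(),o["finger_gap"],o["force"],o["qpos"])
H=cv2.cvtColor(im,cv2.COLOR_BGR2HSV);m=((H[...,0]<8)|(H[...,0]>170))&(H[...,1]>110)
print(proj(c,np.array([.538,-.132,.191])))
for ce,st,mm in blobs(m,100):
    print(ce,st)
    ks,h=cv2.findContours(mm.astype(np.uint8),cv2.RETR_CCOMP,cv2.CHAIN_APPROX_NONE)
    for k,hh in zip(ks,h[0]):
        if len(k)>20: e=cv2.fitEllipse(k);print("hole" if hh[3]>=0 else "outer",e,plane(c,e[0],.193))
E
python3 look.py w2
```

```text
1.8167 [ 0.464  -0.1445  0.3011] [[ 0.9896  0.1436 -0.0006]
 [ 0.1436 -0.9896 -0.0002]
 [-0.0006  0.0001 -1.    ]] 0.051213836576997546 [-0.6509 -0.4608 -0.1318] [ 0.451   0.2368 -0.3261  1.8525  0.0862  1.0666 -1.3351]
[316.26    98.9217]
[319.9939  92.0658] [ 282   53   77   79 2780]
outer ((320.0142822265625, 92.38346099853516), (77.03125762939453, 77.84005737304688), 157.578369140625) [ 0.5427 -0.134   0.193 ]
hole ((320.0475158691406, 92.86795806884766), (44.824302673339844, 60.301475524902344), 89.83467102050781) [ 0.5423 -0.1341  0.193 ]
```

View pics/w2.png

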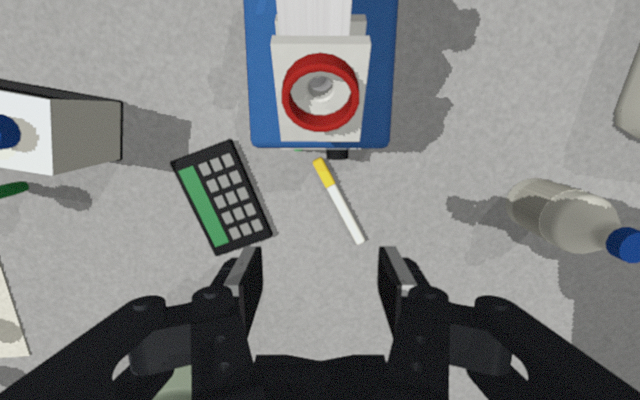

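The wrist picture shows the collar at (320,92), image-aligned with the mixer so the yaw is right. The bore is dimly visible at (320,86), and the stand is at the left. I solve the rim centre from its edges, then go to pin_a.

```bash
cat > rim.py <<'E'
from h import *
from scipy.optimize import fsolve
np.set_printoptions(precision=4,suppress=True)
yaw=.144;t=np.radians(35)
Rm=Ro.from_euler('z',yaw).as_matrix()
Z=Rm@[-np.sin(t),0,np.cos(t)];X=Rm@[np.cos(t),0,np.sin(t)];Y=np.cross(Z,X)
def circ(c,C,r):
    a=np.linspace(0,2*np.pi,200)
    return np.array([proj(c,C+r*(np.cos(q)*X+np.sin(q)*Y)) for q in a])
E
python3 - <<'E'
from rim import *
c=vision.calibration("wrist");zr=.18+.016*np.cos(t)
im=cv2.imread("pics/w2.png")
def f(p,r,row,mx):
    P=circ(c,np.array([p[0],p[1],zr]),r); return [ (P[:,1].max() if mx else P[:,1].min())-row,(P[:,0].max()+P[:,0].min())/2-320]
for a in ((.028,131.4,1),(.022,70.5,0)):
    s=fsolve(f,[.538,-.132],args=a);P=circ(c,np.array([*s,zr]),a[0]);print(s,"width",np.ptp(P[:,0]),"mouth",np.array([*s,zr])-.016*Z)
# blue housing edges for yaw
H=cv2.cvtColor(im,cv2.COLOR_BGR2HSV);b=(H[...,0]>100)&(H[...,0]<125)&(H[...,1]>120)
for side in (0,1):
    pts=[]
    for r in range(20,141,20):
        cs=np.where(b[r,200:440])[0]+200; pts.append(plane(c,((cs.min()-.5,cs.max()+.5)[side],r),.08))
    pts=np.array(pts);k=np.polyfit(pts[:,0],pts[:,1],1);print("yaw",np.arctan(k[0]),"y at x=.547",np.polyval(k,.547))
print(X,Y,Z)
E
```

```text
[ 0.5377 -0.1352] width 79.81702302105896 mouth [ 0.5468 -0.1339  0.18  ]
[ 0.5375 -0.1352] width 62.58814644048027 mouth [ 0.5466 -0.1339  0.18  ]
yaw 0.137776181458425 y at x=.547 -0.06021136104982447
yaw 0.1386315630016207 y at x=.547 -0.20699496850508203
[0.8107 0.1176 0.5736] [-0.1435  0.9896  0.    ] [-0.5676 -0.0823  0.8192]
```

servo_tool --motion '[{"dx": 0,"dy": -30,"dz": -5,"roll": 0.02,"grip": 0.6},{"dx": 0,"dy": -30,"dz": 0,"roll": 0.124,"grip": 0.6},{"dx": 0,"dy": -36,"dz": 0,"roll": 0,"grip": 0.6},{"dx": 0,"dy": -36,"dz": 0,"roll": 0,"grip": 0.6},{"dx": 0,"dy": -36,"dz": 0,"roll": 0,"grip": 0.6},{"dx": 0,"dy": -36,"dz": 0,"roll": 0,"grip": 0.6},{"dx": 0,"dy": -36,"dz": 0,"roll": 0,"grip": 0.6},{"dx": 0,"dy": -36,"dz": 0,"roll": 0,"grip": 0.6},{"dx": 0,"dy": -36,"dz": 0,"roll": 0,"grip": 0.6},{"dx": 0,"dy": -36,"dz": 0,"roll": 0,"grip": 0.6},{"dx": 0,"dy": -36,"dz": 0,"roll": 0,"grip": 0.6},{"dx": 0,"dy": -36,"dz": 0,"roll": 0,"grip": 0.6},{"dx": 0,"dy": 0,"dz": 0,"roll": 0,"grip": 0.6},{"dx": 0,"dy": 0,"dz": 0,"roll": 0,"grip": 0.6}]'

```text
t: 3.03
eef_pos: [0.4556, 0.2748, 0.306]
ee_rot: [-3.141, -0.009, 0.001]
force: [-0.3, 0.2, -0.6]
finger_gap: 0.0513
grasp_force: 0.0
```

```bash
python3 - <<'E'
from rim import *
o=telemetry.get_obs();c=vision.calibration("wrist");im=vision.capture("wrist")[:,:,::-1].copy()
print(o["eef_pos"],Ro.from_rotvec(o["ee_rot"]).as_matrix()[:,0])
H=cv2.cvtColor(im,cv2.COLOR_BGR2HSV);m=(H[...,0]>100)&(H[...,0]<130)&(H[...,1]>100)
for ce,st,mm in blobs(m,60):
    ks,h=cv2.findContours(mm.astype(np.uint8),cv2.RETR_CCOMP,cv2.CHAIN_APPROX_NONE)
    for k,hh in zip(ks,h[0]):
        if len(k)>12: e=cv2.fitEllipse(k);print("hole" if hh[3]>=0 else "outer",np.round(e[0]+e[1],1),plane(c,e[0],.15))
s=im[150:350,200:460];cv2.imwrite("pics/w3.png",cv2.resize(s,None,fx=3,fy=3))
E
```

```text
[0.4556 0.2748 0.306 ] [ 1.      0.0059 -0.0007]
outer [ 58.6  65.7 135.9 163.9] [0.5554 0.4863 0.15  ]
outer [618.5  82.   46.1 190.6] [0.5454 0.0309 0.15  ]
outer [317.5 167.6  32.9  35.3] [0.4739 0.2764 0.15  ]
hole [317.3 169.3  24.7  25. ] [0.4723 0.2765 0.15  ]
outer [455.3 169.8  33.1  39.2] [0.4726 0.1545 0.15  ]
hole [458.8 171.6  23.5  25.6] [0.471  0.1513 0.15  ]
outer [387.5 168.2  24.9  29.2] [0.4737 0.2144 0.15  ]
hole [389.8 170.4  15.4  16.4] [0.4717 0.2123 0.15  ]
```

View pics/w3.png

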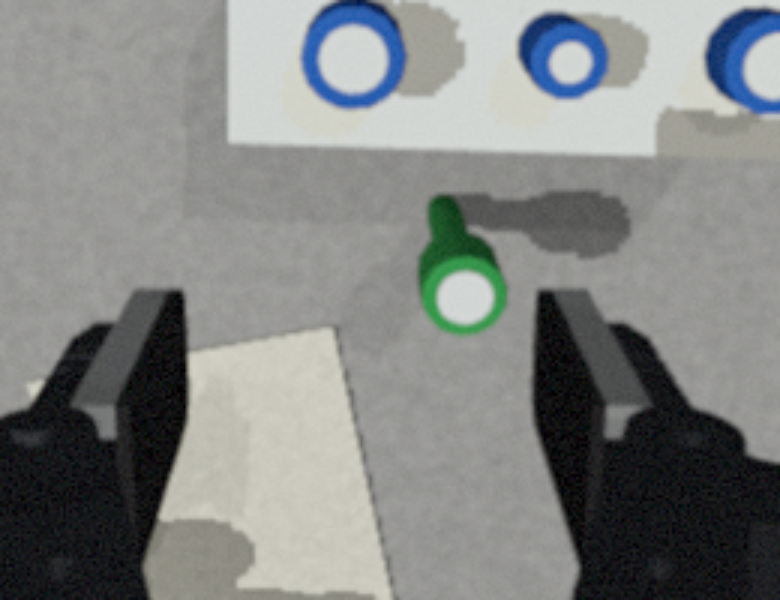

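The enlarged crop confirms pin_a: a large blue head with white disc at the stand's left end, wrist pixel (317,169). The thin pin_c is at (390,170), pin_b at (459,171), and the green look-alike stands in front at (353,248). I descend and grip.

servo_tool --motion '[{"dx": 16,"dy": -2,"dz": 0,"roll": 0,"grip": 0.6},{"dx": 0,"dy": 0,"dz": 36,"roll": 0,"grip": 0.6},{"dx": 0,"dy": 0,"dz": 36,"roll": 0,"grip": 0.6},{"dx": 0,"dy": 0,"dz": 36,"roll": 0,"grip": 0.6},{"dx": 0,"dy": 0,"dz": 36,"roll": 0,"grip": 0.6},{"dx": 0,"dy": 0,"dz": 13,"roll": 0,"grip": 0.6},{"dx": 0,"dy": 0,"dz": 13,"roll": 0,"grip": 0.6},{"dx": 0,"dy": 0,"dz": 13,"roll": 0,"grip": 0.6},{"dx": 0,"dy": 0,"dz": 0,"roll": 0,"grip": 0.6},{"dx": 0,"dy": 0,"dz": 0,"roll": 0,"grip": 0.3},{"dx": 0,"dy": 0,"dz": 0,"roll": 0,"grip": 0.3},{"dx": 0,"dy": 0,"dz": 0,"roll": 0,"grip": 0.3},{"dx": 0,"dy": 0,"dz": 0,"roll": 0,"grip": 0.3},{"dx": 0,"dy": 0,"dz": 0,"roll": 0,"grip": 0.3}]' --squeeze 40

```text
t: 4.25
eef_pos: [0.4724, 0.2758, 0.1242]
ee_rot: [-3.141, -0.003, -0.002]
force: [-0.1, -3.7, 8.7]
finger_gap: 0.0308
grasp_force: 40.1
```

servo_tool --motion '[{"dx": 0,"dy": 0,"dz": -12,"roll": 0,"grip": 0.3},{"dx": 0,"dy": 0,"dz": -28,"roll": 0,"grip": 0.3},{"dx": 0,"dy": 0,"dz": -28,"roll": 0,"grip": 0.3},{"dx": 0,"dy": 0,"dz": -28,"roll": 0,"grip": 0.3},{"dx": 0,"dy": 0,"dz": 0,"roll": 0,"grip": 0.3},{"dx": 0,"dy": 0,"dz": 0,"roll": 0,"grip": 0.3}]'

```text
t: 4.75
eef_pos: [0.4723, 0.2765, 0.2214]
ee_rot: [-3.14, -0.003, -0.004]
force: [-0.5, -0.4, -2.0]
finger_gap: 0.0308
grasp_force: 41.0
```

```bash
python3 - <<'E'
from h import *
o=telemetry.get_obs();print(o["eef_pos"],o["force"],o["finger_gap"])
S=vision.capture("scene")[:,:,::-1];D=vision.capture("side")[:,:,::-1];W=vision.capture("wrist")[:,:,::-1]
a=cv2.resize(S[130:280,360:520],(400,375));b=cv2.resize(D[190:340,220:380],(400,375))
cv2.imwrite("pics/m4.png",np.vstack([np.hstack([a,b]),cv2.resize(W[120:,100:540],(800,220*0+224))[:224]]))
E
```

```text
[0.47229207 0.27649993 0.22140822] [-0.45757987 -0.35884724 -2.0280846 ] 0.030765646577426642
```

View pics/m4.png

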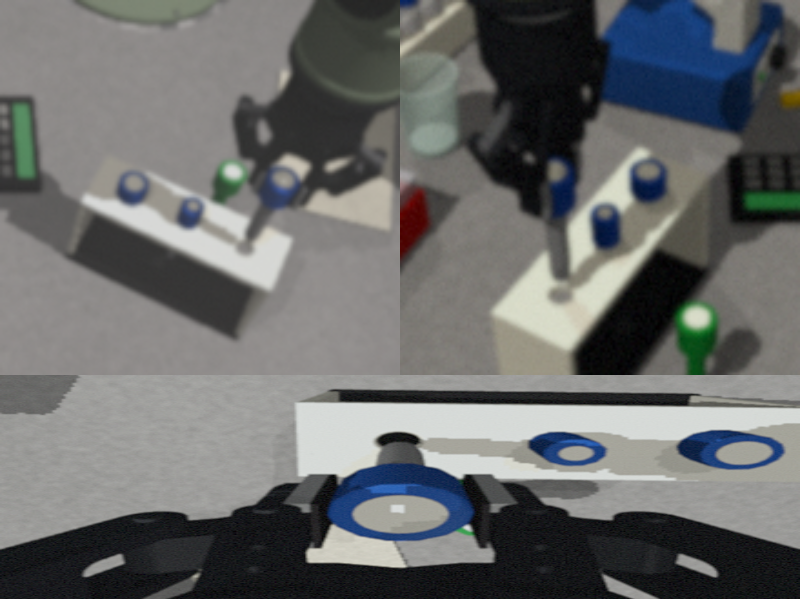

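The pin is held upright, with its tip just above its empty hole; the other two pins are untouched. Next I pivot it against the stand's back edge with a light grip.

servo_tool --motion '[{"dx": 26,"dy": 0,"dz": 0,"roll": 0,"grip": 0.3},{"dx": 30,"dy": 0,"dz": 0,"roll": 0,"grip": 0.3},{"dx": 0,"dy": 0,"dz": 0,"roll": 0,"grip": 0.3},{"dx": 0,"dy": 0,"dz": 30,"roll": 0,"grip": 0.3},{"dx": 0,"dy": 0,"dz": 25,"roll": 0,"grip": 0.3},{"dx": 0,"dy": 0,"dz": 0,"roll": 0,"grip": 0.3},{"dx": -8,"dy": 0,"dz": 0,"roll": 0,"grip": 0.3},{"dx": -5,"dy": 0,"dz": 0,"roll": 0,"grip": 0.3},{"dx": -5,"dy": 0,"dz": 0,"roll": 0,"grip": 0.3},{"dx": -5,"dy": 0,"dz": 0,"roll": 0,"grip": 0.3},{"dx": 0,"dy": 0,"dz": 0,"roll": 0,"grip": 0.3}]' --squeeze 20

```text
t: 5.82
eef_pos: [0.5047, 0.2767, 0.166]
ee_rot: [-3.141, -0.004, -0.004]
force: [3.1, -0.3, -0.8]
finger_gap: 0.0306
grasp_force: 40.5
```

servo_tool --motion '[{"dx": -6,"dy": 0,"dz": 0,"roll": 0,"grip": 0.3},{"dx": -6,"dy": 0,"dz": 0,"roll": 0,"grip": 0.3},{"dx": -6,"dy": 0,"dz": 0,"roll": 0,"grip": 0.3},{"dx": -6,"dy": 0,"dz": 0,"roll": 0,"grip": 0.3},{"dx": -5,"dy": 0,"dz": 0,"roll": 0,"grip": 0.3},{"dx": -4,"dy": 0,"dz": 0,"roll": 0,"grip": 0.3},{"dx": 0,"dy": 0,"dz": 0,"roll": 0,"grip": 0.3},{"dx": 0,"dy": 0,"dz": 0,"roll": 0,"grip": 0.3}]'

```text
t: 6.48
eef_pos: [0.4722, 0.2766, 0.1654]
ee_rot: [-3.141, -0.004, -0.003]
force: [2.0, -0.3, 4.3]
finger_gap: 0.0307
grasp_force: 39.7
```

```bash
python3 - <<'E'
from h import *
o=telemetry.get_obs();print(o["eef_pos"],o["force"],o["finger_gap"])
S=vision.capture("scene")[:,:,::-1];D=vision.capture("side")[:,:,::-1];W=vision.capture("wrist")[:,:,::-1]
cv2.imwrite("pics/w5.png",W)
a=cv2.resize(S[130:280,360:520],(400,375),interpolation=cv2.INTER_CUBIC);b=cv2.resize(D[190:340,220:380],(400,375),interpolation=cv2.INTER_CUBIC)
cv2.imwrite("pics/m5.png",np.vstack([np.hstack([a,b]),cv2.resize(W[120:,100:540],(800,224))]))
E
```

```text
[0.47219848 0.27659808 0.16542593] [ 2.03761864 -0.25948668  4.26166561] 0.030672611080059906
```

View pics/m5.png

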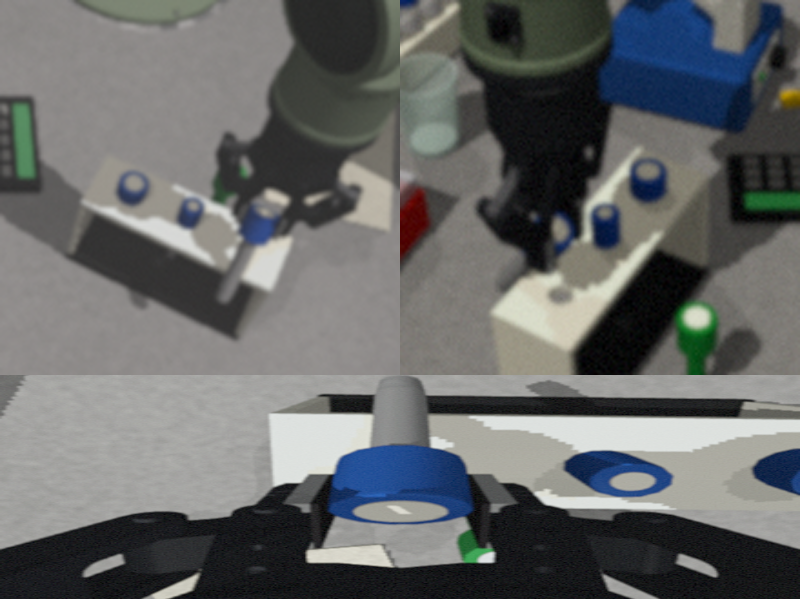

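The head is gripped and the shank now leans to +x with its head toward the robot, tip at about wrist pixel (319,123). I work out the lean from it.

```bash
cat > pin.py <<'E'
from rim import *
def tipest(im,c,o,s=.022,cols=(290,350)):
    g=cv2.cvtColor(im,cv2.COLOR_BGR2GRAY)
    R=Ro.from_rotvec(o["ee_rot"]).as_matrix();P=lambda p:proj(c,o["eef_pos"]+R@np.array(p))
    for th in range(25,46,2):
        a=np.radians(th);ax=np.array([np.sin(a),0,np.cos(a)]);pr=np.array([np.cos(a),0,-np.sin(a)]);C=np.array([0,0,-.019])
        print(th,"tip far",P(C+ax*(.075+s)+.007*pr),"collarend head edge",P(C-ax*(.03-s)+.016*pr),P(C-ax*(.03-s)-.016*pr), "disc", P(C-ax*(.03-s)))
E
python3 - <<'E'
from pin import *
im=cv2.imread("pics/w5.png");o=telemetry.get_obs();c=vision.calibration("wrist")
tipest(im,c,o)
g=cv2.cvtColor(im,cv2.COLOR_BGR2GRAY);print("col319",[(r,int(g[r,319])) for r in range(110,140,1)])
H=cv2.cvtColor(im,cv2.COLOR_BGR2HSV);m=(H[...,0]>100)&(H[...,0]<130)&(H[...,1]>100);m[:,:270]=0;m[:,370:]=0
for ce,st,mm in blobs(m,60):
    for k,hh in zip(*(lambda q:(q[0],q[1][0]))(cv2.findContours(mm.astype(np.uint8),cv2.RETR_CCOMP,cv2.CHAIN_APPROX_NONE))):
        if len(k)>12: print(hh[3],np.round(np.array(cv2.boundingRect(k)),1),cv2.fitEllipse(k)[:2])
for col in (319,):print([tuple(im[r,col]) for r in range(190,205)])
row=140;print("shank row140",[(x,int(g[row,x])) for x in range(295,345,2)])
E
```

```text
25 tip far [318.8091 144.8263] collarend head edge [317.9065 275.6793] [318.1749 323.6833] disc [318.0513 301.5429]
27 tip far [318.7973 140.1755] collarend head edge [317.9016 277.4518] [318.1827 322.7857] disc [318.0537 301.9476]
29 tip far [318.7847 135.5298] collarend head edge [317.8971 279.2406] [318.1904 321.8506] disc [318.0562 302.3288]
31 tip far [318.7713 130.8897] collarend head edge [317.8928 281.0427] [318.198  320.8795] disc [318.0588 302.6859]
33 tip far [318.7569 126.2555] collarend head edge [317.8889 282.8551] [318.2055 319.8737] disc [318.0615 303.0187]
35 tip far [318.7416 121.6281] collarend head edge [317.8854 284.6747] [318.2128 318.8349] disc [318.0643 303.3267]
37 tip far [318.7253 117.0084] collarend head edge [317.8822 286.4982] [318.22   317.7644] disc [318.0672 303.6097]
39 tip far [318.7081 112.3975] collarend head edge [317.8793 288.3227] [318.227  316.6638] disc [318.0701 303.8674]
41 tip far [318.6897 107.7969] collarend head edge [317.8768 290.1447] [318.2339 315.5345] disc [318.0732 304.0996]
43 tip far [318.6703 103.2082] collarend head edge [317.
[... 1066 characters left out ...]
uint8(133)), (np.uint8(136), np.uint8(136), np.uint8(136)), (np.uint8(133), np.uint8(135), np.uint8(132)), (np.uint8(132), np.uint8(135), np.uint8(134)), (np.uint8(136), np.uint8(136), np.uint8(134)), (np.uint8(133), np.uint8(132), np.uint8(133)), (np.uint8(135), np.uint8(138), np.uint8(136)), (np.uint8(132), np.uint8(133), np.uint8(131)), (np.uint8(132), np.uint8(131), np.uint8(133))]
shank row140 [(295, 163), (297, 162), (299, 166), (301, 162), (303, 163), (305, 165), (307, 139), (309, 137), (311, 142), (313, 144), (315, 142), (317, 137), (319, 139), (321, 128), (323, 126), (325, 118), (327, 111), (329, 98), (331, 89), (333, 116), (335, 161), (337, 164), (339, 162), (341, 165), (343, 162)]
```

servo_tool --motion '[{"dx": 0,"dy": 0,"dz": -30,"roll": 0,"grip": 0.3},{"dx": 0,"dy": 0,"dz": -40,"roll": 0,"grip": 0.3},{"dx": 0,"dy": 0,"dz": -40,"roll": 0,"grip": 0.3},{"dx": 0,"dy": 0,"dz": -34,"roll": 0,"grip": 0.3},{"dx": 0,"dy": 0,"dz": 0,"roll": -0.07,"grip": 0.3},{"dx": 0,"dy": 0,"dz": 0,"roll": -0.066,"grip": 0.3},{"dx": 0,"dy": 0,"dz": 0,"roll": 0,"grip": 0.3}]'

```text
t: 7.22
eef_pos: [0.4715, 0.276, 0.3084]
ee_rot: [3.134, 0.222, -0.001]
force: [-0.1, -0.0, -2.2]
finger_gap: 0.0308
grasp_force: 39.5
```

```bash
cat > fit.py <<'E'
from rim import *
from scipy.optimize import least_squares
def seg(im):
    g=cv2.cvtColor(im,cv2.COLOR_BGR2GRAY).astype(int)
    H=cv2.cvtColor(im,cv2.COLOR_BGR2HSV);m=(H[...,0]>100)&(H[...,0]<130)&(H[...,1]>100);m[:200]=0;m[:,:270]=0;m[:,370:]=0
    ce,st,mm=max(blobs(m,60),key=lambda b:b[1][4])
    ks,h=cv2.findContours(mm.astype(np.uint8),cv2.RETR_CCOMP,cv2.CHAIN_APPROX_NONE)
    hole=max([k for k,hh in zip(ks,h[0]) if hh[3]>=0],key=len);e=cv2.fitEllipse(hole)
    return e,cv2.boundingRect(mm.astype(np.uint8)),g
def fit(c,o,e,box,tip):
    R=Ro.from_rotvec(o["ee_rot"]).as_matrix();P=lambda p:proj(c,o["eef_pos"]+R@np.array(p))
    ph=np.linspace(0,2*np.pi,90)
    def mod(q):
        a,x,z,y=q;ax=np.array([np.sin(a),0,np.cos(a)]);pr=np.array([np.cos(a),0,-np.sin(a)]);T=np.array([x,y,z])
        rim=np.array([P(T+.016*(np.cos(t)*pr+np.sin(t)*np.array([0,1,0]))) for t in ph])
        tp=P(T+ax*.105+.007*pr)
        return [P(T)[1],rim[:,0].min(),rim[:,0].max(),rim[:,1].max(),tp[1]]
    obs=[e[0][1],box[0]-.5,box[0]+box[2]-.5,box[1]+box[3]-.5,tip]
    r=least_squares(lambda q:np.array(mod(q))-obs,[.6,-.005,-.025,0],x_scale=[.1,.01,.01,.01])
    print("theta",np.degrees(r.x[0]),"disc centre tool xyz(mm)",1e3*r.x[[1,3,2]],"res",r.fun)
    a=r.x[0];return r.x,np.array([r.x[1]+.105*np.sin(a),r.x[3],r.x[2]+.105*np.cos(a)])
E
python3 - <<'E'
from fit import *
o=telemetry.get_obs();c=vision.calibration("wrist");im=vision.capture("wrist")[:,:,::-1].copy();cv2.imwrite("pics/w6.png",im)
e,box,g=seg(im);print(e,box);print([(r,int(g[r,319])) for r in range(112,128)])
q,tip=fit(c,o,e,box,119.8);print("tip in tool",tip*1e3)
np.savetxt("tip.txt",tip)
E
```

```text
((319.9064025878906, 289.802734375), (30.1756534576416, 54.26816940307617), 89.83726501464844) (279, 208, 83, 99)
[(112, 163), (113, 160), (114, 161), (115, 161), (116, 159), (117, 159), (118, 163), (119, 162), (120, 162), (121, 165), (122, 170), (123, 158), (124, 140), (125, 134), (126, 131), (127, 131)]
theta 32.322129047483784 disc centre tool xyz(mm) [  0.2121   0.9241 -23.3302] res [-0.6765  0.4842 -0.4842  0.8962 -0.2192]
tip in tool [56.3534  0.9241 65.4006]
```

The lean is about 31–32°. The bore and the pin both lie on image column 320, so they share the tool's centre plane. I carry the pin over the collar and stay high.

servo_tool --motion '[{"dx": -2,"dy": 17,"dz": 0,"roll": 0,"grip": 0.3},{"dx": -4,"dy": 34,"dz": 0,"roll": 0,"grip": 0.3},{"dx": -4,"dy": 34,"dz": 0,"roll": 0,"grip": 0.3},{"dx": -4,"dy": 34,"dz": 0,"roll": 0,"grip": 0.3},{"dx": -4,"dy": 34,"dz": 0,"roll": 0,"grip": 0.3},{"dx": -4,"dy": 34,"dz": 0,"roll": 0,"grip": 0.3},{"dx": -4,"dy": 34,"dz": 0,"roll": 0,"grip": 0.3},{"dx": -4,"dy": 34,"dz": 0,"roll": 0,"grip": 0.3},{"dx": -4,"dy": 34,"dz": 0,"roll": 0,"grip": 0.3},{"dx": -4,"dy": 34,"dz": 0,"roll": 0,"grip": 0.3},{"dx": -4,"dy": 34,"dz": 0,"roll": 0,"grip": 0.3},{"dx": -4,"dy": 34,"dz": 0,"roll": 0,"grip": 0.3},{"dx": -6,"dy": 24,"dz": 0,"roll": 0,"grip": 0.3},{"dx": 0,"dy": 0,"dz": 0,"roll": 0,"grip": 0.3},{"dx": 0,"dy": 0,"dz": 0,"roll": 0,"grip": 0.3}]'

```text
t: 8.52
eef_pos: [0.4769, -0.1431, 0.3076]
ee_rot: [-3.134, -0.209, 0.002]
force: [0.1, 1.3, 0.2]
finger_gap: 0.0307
grasp_force: 39.5
```

```bash
cat > m7.py <<'E'
from fit import *
import sys
o=telemetry.get_obs();c=vision.calibration("wrist");im=vision.capture("wrist")[:,:,::-1].copy();cv2.imwrite(f"pics/{sys.argv[1]}.png",im)
R=Ro.from_rotvec(o["ee_rot"]).as_matrix();print(o["t"],o["eef_pos"],"yaw",np.arctan2(R[1,0],R[0,0]),"f",o["force"])
def pr(X): return np.round(proj(c,np.array(X)),1)
M=np.array([.5465,-.1325,.18]);print("expected rim",pr(M+.016*Z),"mouth",pr(M))
H=cv2.cvtColor(im,cv2.COLOR_BGR2HSV);m=((H[...,0]<8)|(H[...,0]>170))&(H[...,1]>100)
for ce,st,mm in blobs(m,100): print("red",ce,st)
cv2.imwrite(f"pics/{sys.argv[1]}c.png",cv2.resize(im[30:330,160:480],None,fx=1.8,fy=1.8,interpolation=cv2.INTER_CUBIC))
E
python3 m7.py w7
```

```text
8.5167 [ 0.4769 -0.1431  0.3076] yaw 0.13344992000658557 f [0.138  1.305  0.1709]
expected rim [317.3 118.6] mouth [317.3 105.7]
red [318.3392 105.8632] [ 282   75   74   70 2223]
```

View pics/w7c.png

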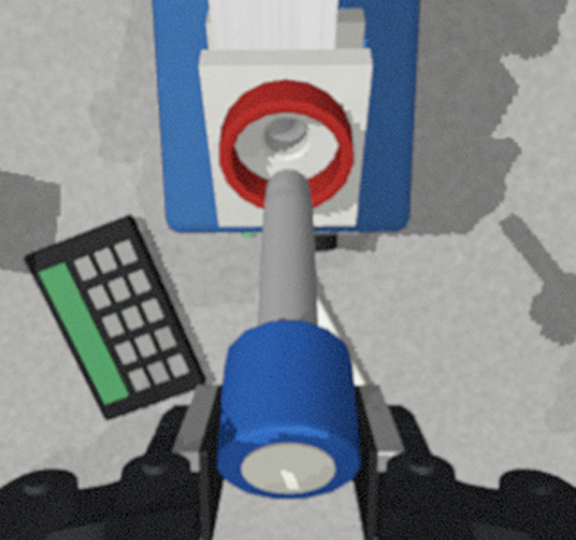

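The wrist crop shows the tip at about (319.5,124) and the collar bore at (319,103), laterally aligned to about 1 px. I lower to just above the collar.

servo_tool --motion '[{"dx": 1.7,"dy": -0.9,"dz": 13,"roll": -0.006,"grip": 0.3},{"dx": 0,"dy": 0,"dz": 14,"roll": 0,"grip": 0.3},{"dx": 0,"dy": 0,"dz": 13,"roll": 0,"grip": 0.3},{"dx": 0,"dy": 0,"dz": 0,"roll": 0,"grip": 0.3},{"dx": 0,"dy": 0,"dz": 0,"roll": 0,"grip": 0.3}]'

```text
t: 8.98
eef_pos: [0.4789, -0.1399, 0.2681]
ee_rot: [-3.133, -0.227, 0.002]
force: [0.1, -0.9, -0.6]
finger_gap: 0.0306
grasp_force: 39.5
```

```bash
python3 m7.py w8
```

```text
8.9833 [ 0.4789 -0.1399  0.2681] yaw 0.14493418457946433 f [ 0.1389 -0.8634 -0.6354]
expected rim [322.5 124.6] mouth [322.4 109.2]
red [324.771  109.4847] [ 281   72   88   85 3140]
```

View pics/w8c.png

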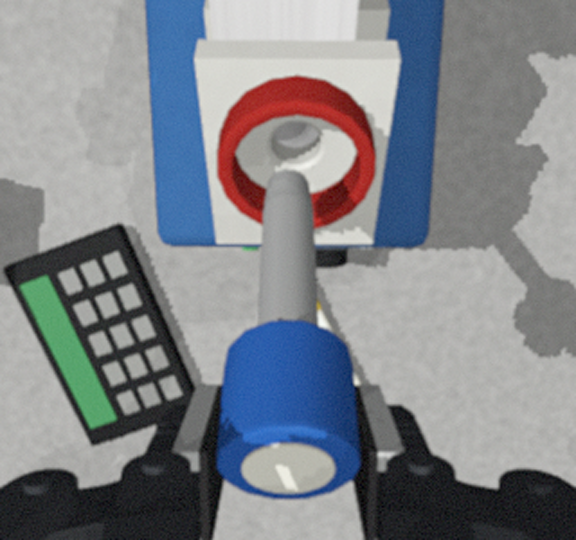

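The crop shows the bore at (325,107) against the tip at (320,127), so the tip is about 3 mm off sideways. The arm had not settled earlier. I correct and measure numerically.

servo_tool --motion '[{"dx": 0,"dy": 3,"dz": 0,"roll": 0,"grip": 0.3},{"dx": 0,"dy": 0,"dz": 0,"roll": 0,"grip": 0.3},{"dx": 0,"dy": 0,"dz": 0,"roll": 0,"grip": 0.3},{"dx": 0,"dy": 0,"dz": 0,"roll": 0,"grip": 0.3},{"dx": 0,"dy": 0,"dz": 0,"roll": 0,"grip": 0.3},{"dx": 0,"dy": 0,"dz": 0,"roll": 0,"grip": 0.3}]'

```text
t: 9.53
eef_pos: [0.4795, -0.1439, 0.2684]
ee_rot: [3.133, 0.226, 0.0]
force: [-0.9, -0.0, -0.6]
finger_gap: 0.0308
grasp_force: 39.5
```

```bash
cat > m9.py <<'E'
from fit import *
from scipy.optimize import fsolve
import sys
o=telemetry.get_obs();c=vision.calibration("wrist");im=vision.capture("wrist")[:,:,::-1].copy();cv2.imwrite(f"pics/{sys.argv[1]}.png",im)
R=Ro.from_rotvec(o["ee_rot"]).as_matrix();print(o["t"],o["eef_pos"],"yaw",np.arctan2(R[1,0],R[0,0]),"f",o["force"])
H=cv2.cvtColor(im,cv2.COLOR_BGR2HSV);m=((H[...,0]<8)|(H[...,0]>170))&(H[...,1]>100)
ce,st,mm=max(blobs(m,100),key=lambda b:b[1][4]);print("red",ce,st[:4],"col centre",st[0]+st[2]/2-.5)
ks,h=cv2.findContours(mm.astype(np.uint8),cv2.RETR_CCOMP,cv2.CHAIN_APPROX_NONE)
# shank: low-saturation darker strip between rows just above the blue head
g=cv2.GaussianBlur(cv2.cvtColor(im,cv2.COLOR_BGR2GRAY),(3,3),0).astype(int)
for r in (150,170,190): 
    d=np.abs(np.diff(g[r,285:355]));i=np.where(d>12)[0]+285.5;print("row",r,"edges",i[:4],i[-4:])
print("col320",[(r,int(g[r,320])) for r in range(96,140,2)])
# rim centre from bottom-row of rim unavailable (pin hides) -> from width columns and top of outer base ring
base=lambda p:circ(c,np.array([p[0],p[1],.18]),.028)
s=fsolve(lambda p:[base(p)[:,1].min()-(st[1]-.5),(base(p)[:,0].min()+base(p)[:,0].max())/2-(st[0]+st[2]/2-.5)],[.5465,-.133]);print("mouth",s,"in tool",1e3*(R.T@(np.array([*s,.18])-o["eef_pos"])))
e,box,_=seg(im);print(e,box)
tiprow=float(sys.argv[2]) if len(sys.argv)>2 else 123.6
q,tip=fit(c,o,e,box,tiprow);print("tip in tool",tip*1e3)
E
python3 m9.py w9
```

```text
9.5333 [ 0.4795 -0.1439  0.2684] yaw 0.14428819215100025 f [-0.8739 -0.0146 -0.5924]
red [317.2617 109.6138] [274  73  88  83] col centre 317.5
row 150 edges [289.5 290.5 291.5 292.5] [342.5 343.5 344.5 345.5]
row 170 edges [334.5 335.5 347.5 348.5] [335.5 347.5 348.5 349.5]
row 190 edges [334.5 335.5 336.5] [334.5 335.5 336.5]
col320 [(96, 150), (98, 124), (100, 115), (102, 116), (104, 124), (106, 145), (108, 157), (110, 161), (112, 139), (114, 124), (116, 159), (118, 189), (120, 203), (122, 226), (124, 184), (126, 145), (128, 146), (130, 147), (132, 150), (134, 149), (136, 146), (138, 149)]
mouth [ 0.5447 -0.1337] in tool [66.0389 -0.7105 88.4173]
((319.8594665527344, 289.8603210449219), (30.295255661010742, 54.178375244140625), 90.08323669433594) (279, 208, 83, 99)
theta 31.049309806529322 disc centre tool xyz(mm) [ -0.0538   0.9481 -22.6335] res [-1.012   0.719  -0.7189  1.333  -0.3238]
tip in tool [54.1027  0.9481 67.3225]
```

servo_tool --motion '[{"dx": 0,"dy": -1.5,"dz": 0,"roll": 0.004,"grip": 0.3},{"dx": 0,"dy": 0,"dz": 0,"roll": 0,"grip": 0.3},{"dx": 0,"dy": 0,"dz": 0,"roll": 0,"grip": 0.3},{"dx": 0,"dy": 0,"dz": 0,"roll": 0,"grip": 0.3},{"dx": 0,"dy": 0,"dz": 0,"roll": 0,"grip": 0.3},{"dx": 0,"dy": 0,"dz": 0,"roll": 0,"grip": 0.3}]'

```text
t: 10.08
eef_pos: [0.4793, -0.1424, 0.2683]
ee_rot: [-3.134, -0.22, -0.0]
force: [-0.0, -0.1, -1.1]
finger_gap: 0.0306
grasp_force: 39.5
```

```bash
cat >> m9.py <<'E'
for mx in (64,65,66,67,68,69):
    C=o["eef_pos"]+R@np.array([mx/1e3,-.0007,0]);C[2]=.18;P=circ(c,C,.00925);Q=circ(c,C+.016*Z,.022);B=circ(c,C,.028);print(mx,"mouth rows",P[:,1].min().round(1),P[:,1].max().round(1),"rim inner top",Q[:,1].min().round(1),"base top",B[:,1].min().round(1))
print("col",int(st[0]+st[2]/2),[(r,im[r,int(st[0]+st[2]/2)].tolist()) for r in range(70,122,2)])
E
python3 m9.py w10
```

```text
10.0833 [ 0.4793 -0.1424  0.2683] yaw 0.14025631065692334 f [-0.008  -0.1334 -1.1383]
red [319.443  109.5433] [276  73  88  83] col centre 319.5
row 150 edges [290.5 291.5 292.5 293.5] [344.5 345.5 346.5 347.5]
row 170 edges [334.5 335.5 348.5 349.5] [335.5 348.5 349.5 350.5]
row 190 edges [335.5 336.5 337.5] [335.5 336.5 337.5]
col320 [(96, 149), (98, 124), (100, 118), (102, 119), (104, 122), (106, 139), (108, 154), (110, 160), (112, 138), (114, 123), (116, 129), (118, 164), (120, 196), (122, 222), (124, 185), (126, 146), (128, 145), (130, 147), (132, 150), (134, 148), (136, 146), (138, 149)]
mouth [ 0.5447 -0.1338] in tool [66.0043  0.5517 88.2901]
((319.8113098144531, 289.79931640625), (30.26317024230957, 54.3838996887207), 89.83744812011719) (279, 208, 83, 99)
theta 31.019548680932278 disc centre tool xyz(mm) [ -0.0354   0.9106 -22.6695] res [-0.9964  0.7075 -0.7075  1.3122 -0.3186]
tip in tool [54.0743  0.9106 67.3146]
64 mouth rows 103.5 127.0 rim inner top 100.6 base top 76.1
65 mouth rows 101.8 125.5 rim inner top 98.8 base top 74.3
66 mouth rows 100.2 124.0 rim inner top 97.0 base top 72.5
67 mouth rows 98.5 122.5 rim inner top 95.2 base top 70.7
68 mouth rows 96.9 120.9 rim inner top 93.3 base top 68.9
69 mouth rows 95.2 119.4 rim inner top 91.5 base top 67.1
col 320 [(70, [209, 215, 213]), (72, [112, 117, 165]), (74, [26, 27, 151]), (76, [39, 42, 155]), (78, [49, 50, 157]), (80, [39, 42, 155]), (82, [39, 42, 156]), (84, [38, 44, 157]), (86, [48, 51, 180]), (88, [44, 49, 184]), (90, [43, 41, 174]), (92, [34, 37, 159]), (94, [125, 131, 153]), (96, [147, 153, 150]), (98, [121, 122, 122]), (100, [120, 117, 118]), (102, [120, 119, 119]), (104, [121, 121, 123]), (106, [138, 139, 139]), (108, [155, 155, 153]), (110, [162, 162, 164]), (112, [133, 137, 136]), (114, [120, 124, 123]), (116, [115, 120, 120]), (118, [159, 163, 164]), (120, [190, 196, 194])]
```

Aligned to within about 0.5 mm: the mouth is at tool (68, 0.6) mm and the tip at (54, 0.9). I advance along the bore axis.

servo_tool --motion '[{"dx": 1.5,"dy": 0,"dz": 3.3,"roll": 0,"grip": 0.3},{"dx": 2.3,"dy": 0,"dz": 3.3,"roll": 0,"grip": 0.3},{"dx": 2.3,"dy": 0,"dz": 3.3,"roll": 0,"grip": 0.3},{"dx": 2.3,"dy": 0,"dz": 3.3,"roll": 0,"grip": 0.3},{"dx": 2.3,"dy": 0,"dz": 3.3,"roll": 0,"grip": 0.3},{"dx": 2.3,"dy": 0,"dz": 3.3,"roll": 0,"grip": 0.3},{"dx": 1.1,"dy": 0,"dz": 1.6,"roll": 0,"grip": 0.3},{"dx": 1.1,"dy": 0,"dz": 1.6,"roll": 0,"grip": 0.3},{"dx": 1.1,"dy": 0,"dz": 1.6,"roll": 0,"grip": 0.3},{"dx": 0,"dy": 0,"dz": 0,"roll": 0,"grip": 0.3},{"dx": 0,"dy": 0,"dz": 0,"roll": 0,"grip": 0.3}]'

```text
t: 11.05
eef_pos: [0.4954, -0.1402, 0.2437]
ee_rot: [3.134, 0.22, -0.0]
force: [0.1, -0.4, -1.4]
finger_gap: 0.0308
grasp_force: 39.5
```

servo_tool --motion '[{"dx": 1.1,"dy": 0,"dz": 1.6,"roll": 0,"grip": 0.3},{"dx": 1.1,"dy": 0,"dz": 1.6,"roll": 0,"grip": 0.3},{"dx": 1.1,"dy": 0,"dz": 1.6,"roll": 0,"grip": 0.3},{"dx": 1.1,"dy": 0,"dz": 1.6,"roll": 0,"grip": 0.3},{"dx": 0,"dy": 0,"dz": 0,"roll": 0,"grip": 0.3}]'

```text
t: 11.47
eef_pos: [0.4998, -0.1394, 0.2369]
ee_rot: [-3.134, -0.22, 0.001]
force: [-0.7, 0.4, -1.4]
finger_gap: 0.0305
grasp_force: 39.5
```

```bash
python3 m9.py w11 2>&1 | sed -n '1,2p;6,14p'; python3 -c "
import cv2
im=cv2.imread('pics/w11.png');cv2.imwrite('pics/w11c.png',cv2.resize(im[30:330,160:480],None,fx=1.8,fy=1.8,interpolation=cv2.INTER_CUBIC))"
```

```text
11.4667 [ 0.4998 -0.1394  0.2369] yaw 0.14046694284205044 f [-0.7398  0.4312 -1.3603]
red [319.6491 147.8508] [271 109  99  87] col centre 320.0
col320 [(96, 197), (98, 203), (100, 213), (102, 214), (104, 214), (106, 215), (108, 166), (110, 80), (112, 74), (114, 73), (116, 74), (118, 72), (120, 75), (122, 76), (124, 76), (126, 85), (128, 91), (130, 88), (132, 81), (134, 83), (136, 94), (138, 93)]
mouth [ 0.545  -0.1339] in tool [45.5149  0.8811 56.9136]
((319.86962890625, 289.79364013671875), (30.29054069519043, 54.36892318725586), 89.96559143066406) (279, 208, 83, 99)
theta 31.015531024071976 disc centre tool xyz(mm) [ -0.0336   0.9034 -22.6535] res [-0.9949  0.7065 -0.7064  1.3102 -0.3182]
tip in tool [54.0698  0.9034 67.3344]
64 mouth rows 102.5 129.7 rim inner top 99.1 base top 70.3
65 mouth rows 100.6 128.0 rim inner top 96.9 base top 68.2
66 mouth rows 98.7 126.2 rim inner top 94.8 base top 66.0
67 mouth rows 96.8 124.5 rim inner top 92.6 base top 63.9
```

View pics/w11c.png

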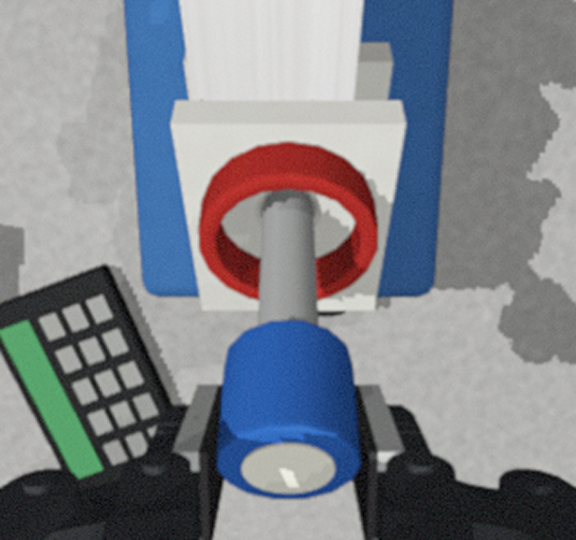

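The tip is about 12 mm inside the bore, centred and with no contact force. I swing the grip to bring the pin from 31° to the bore's 35°.

servo_tool --motion '[{"dx": -1.4,"dy": 0,"dz": 0.9,"roll": 0,"grip": 0.3},{"dx": -1.4,"dy": 0,"dz": 0.9,"roll": 0,"grip": 0.3},{"dx": -1.4,"dy": 0,"dz": 0.9,"roll": 0,"grip": 0.3},{"dx": -1.3,"dy": 0,"dz": 0.9,"roll": 0,"grip": 0.3},{"dx": 0,"dy": 0,"dz": 0,"roll": 0,"grip": 0.3}]'

```text
t: 11.93
eef_pos: [0.4945, -0.1403, 0.2339]
ee_rot: [3.134, 0.22, 0.002]
force: [1.9, 1.4, 2.2]
finger_gap: 0.0305
grasp_force: 39.5
```

```bash
python3 m9.py w12 | sed -n '1,2p;7,9p'
```

```text
11.9333 [ 0.4945 -0.1403  0.2339] yaw 0.1402062890918108 f [1.8774 1.366  2.2128]
red [319.2963 138.535 ] [269  98 102  91] col centre 319.5
mouth [ 0.545  -0.1338] in tool [50.8568  0.6026 53.9841]
((319.83465576171875, 290.2151794433594), (28.710512161254883, 54.4739990234375), 89.9747543334961) (279, 208, 83, 98)
theta 31.413708421203214 disc centre tool xyz(mm) [ -0.5638   0.9105 -21.6722] res [-1.4432  1.0315 -1.0314  1.9034 -0.4631]
```

servo_tool --motion '[{"dx": 1.1,"dy": 0,"dz": 1.6,"roll": 0,"grip": 0.3},{"dx": 1.1,"dy": 0,"dz": 1.6,"roll": 0,"grip": 0.3},{"dx": 1.1,"dy": 0,"dz": 1.6,"roll": 0,"grip": 0.3},{"dx": 0,"dy": 0,"dz": 0,"roll": 0,"grip": 0.3}]'

```text
t: 12.32
eef_pos: [0.4966, -0.1402, 0.2294]
ee_rot: [3.133, 0.219, -0.003]
force: [-12.9, -0.4, 25.5]
finger_gap: 0.031
grasp_force: 43.0
```

It stops with about 28 N at the lug's depth. I ease off and search sideways with light pressure.

servo_tool --motion '[{"dx": -0.9,"dy": 0,"dz": -1.2,"roll": 0,"grip": 0.3},{"dx": 0,"dy": 0,"dz": 0,"roll": 0,"grip": 0.3},{"dx": 0,"dy": 0,"dz": 0,"roll": 0,"grip": 0.3}]'

```text
t: 12.57
eef_pos: [0.4965, -0.1401, 0.2301]
ee_rot: [3.134, 0.22, -0.001]
force: [-3.6, -1.5, 7.7]
finger_gap: 0.0305
grasp_force: 40.9
```

servo_tool --motion '[{"dx": 0,"dy": 0.7,"dz": 0,"roll": 0,"grip": 0.3},{"dx": 0,"dy": 0.7,"dz": 0,"roll": 0,"grip": 0.3},{"dx": 0,"dy": 0.7,"dz": 0,"roll": 0,"grip": 0.3},{"dx": 0,"dy": 0,"dz": 0,"roll": 0,"grip": 0.3},{"dx": 0,"dy": 0,"dz": 0,"roll": 0,"grip": 0.3}]'

```text
t: 12.98
eef_pos: [0.4966, -0.1413, 0.23]
ee_rot: [-3.133, -0.221, 0.002]
force: [-5.0, 4.4, 9.0]
finger_gap: 0.0308
grasp_force: 41.5
```

servo_tool --motion '[{"dx": 0,"dy": -1,"dz": 0,"roll": 0,"grip": 0.3},{"dx": 0,"dy": -1,"dz": 0,"roll": 0,"grip": 0.3},{"dx": 0,"dy": -1,"dz": 0,"roll": 0,"grip": 0.3},{"dx": 0,"dy": -1,"dz": 0,"roll": 0,"grip": 0.3},{"dx": 0,"dy": 0,"dz": 0,"roll": 0,"grip": 0.3},{"dx": 0,"dy": 0,"dz": 0,"roll": 0,"grip": 0.3}]'

```text
t: 13.48
eef_pos: [0.4964, -0.1387, 0.2301]
ee_rot: [3.133, 0.219, -0.0]
force: [-1.0, -5.5, 4.9]
finger_gap: 0.0312
grasp_force: 40.9
```

servo_tool --motion '[{"dx": 0.6,"dy": 0,"dz": 0.8,"roll": 0,"grip": 0.3},{"dx": 0,"dy": 0,"dz": 0,"roll": 0,"grip": 0.3},{"dx": 0,"dy": 0,"dz": 0,"roll": 0,"grip": 0.3}]'

```text
t: 13.73
eef_pos: [0.4966, -0.1387, 0.2297]
ee_rot: [3.133, 0.219, -0.001]
force: [-7.5, -4.9, 14.2]
finger_gap: 0.0308
grasp_force: 42.1
```

```bash
python3 m9.py w13 | sed -n '1,2p;7,9p'; python3 - <<'E'
from rim import *
S=vision.calibration("scene");im=vision.capture("scene")[:,:,::-1].copy();cv2.imwrite("pics/s13.png",im)
im0=cv2.imread("pics/scene0.png")
# orange tube rack centre vs bore line, in the first scene picture
H=cv2.cvtColor(im0,cv2.COLOR_BGR2HSV);m=(H[...,0]>4)&(H[...,0]<16)&(H[...,1]>150);m[:180]=0;m[225:]=0;m[:,:260]=0;m[:,330:]=0
Yh=np.array([-np.sin(.139),np.cos(.139),0]);M=np.array([.5465,-.1325,.18])
caps=[(277,194.8),(290,199.8),(303.8,204.3)];D=vision.calibration("side");sd=[(315,148.2),(310,154.2),(305,161.8)]
for a,b in zip(caps,sd): 
    p=plane(S,a,.206);print("cap lateral mm (scene plane)",1e3*(p-M)@Yh,"tri",1e3*(tri([(S,a),(D,b)])[0]-M)@Yh)
w=cv2.imread("pics/w2.png");g=cv2.cvtColor(w,cv2.COLOR_BGR2GRAY)
print([(x,int(g[15,x]),int(g[30,x])) for x in list(range(266,290,2))+list(range(344,376,2))])
E
```

```text
13.7333 [ 0.4966 -0.1387  0.2297] yaw 0.13947833361830006 f [-7.5338 -4.8809 14.2377]
red [321.9998 143.4737] [271 103 103  91] col centre 322.0
mouth [ 0.5448 -0.134 ] in tool [48.3795  1.9777 49.6536]
((319.7065124511719, 292.51885986328125), (28.26969337463379, 54.84038543701172), 90.05662536621094) (279, 210, 83, 98)
theta 31.98300542791329 disc centre tool xyz(mm) [ -1.3943   0.8957 -22.0737] res [-1.3483  0.9739 -0.9738  1.7863 -0.4399]
cap lateral mm (scene plane) -26.912700522607558 tri -28.812206461506257
cap lateral mm (scene plane) 8.470432087593107 tri 5.568588880392347
cap lateral mm (scene plane) 44.46044157590579 tri 41.00829360772027
[(266, 98, 100), (268, 97, 100), (270, 100, 99), (272, 96, 97), (274, 97, 101), (276, 168, 195), (278, 206, 200), (280, 208, 206), (282, 210, 207), (284, 205, 207), (286, 206, 204), (288, 209, 206), (344, 209, 211), (346, 214, 211), (348, 213, 209), (350, 181, 168), (352, 122, 160), (354, 127, 164), (356, 127, 159), (358, 128, 160), (360, 128, 159), (362, 128, 160), (364, 129, 158), (366, 78, 96), (368, 69, 71), (370, 70, 71), (372, 76, 68), (374, 71, 74)]
```

The arm sits about 4.5 mm to mixer +y (tool −y): in w2 it is centred at column 313 against bore 320. So I press hard at the −y side and drag the lug towards +y by friction.

servo_tool --motion '[{"dx": -0.6,"dy": 0,"dz": -0.8,"roll": 0,"grip": 0.3},{"dx": 0,"dy": -0.8,"dz": 0,"roll": 0,"grip": 0.3},{"dx": 0,"dy": -0.7,"dz": 0,"roll": 0,"grip": 0.3},{"dx": 0,"dy": 0,"dz": 0,"roll": 0,"grip": 0.3},{"dx": 0.6,"dy": 0,"dz": 0.8,"roll": 0,"grip": 0.3},{"dx": 0,"dy": 0,"dz": 0,"roll": 0,"grip": 0.3},{"dx": 0,"dy": 0,"dz": 0,"roll": 0,"grip": 0.3}]'

```text
t: 14.42
eef_pos: [0.4967, -0.1375, 0.2296]
ee_rot: [3.133, 0.218, -0.0]
force: [-4.3, -7.6, 11.9]
finger_gap: 0.0307
grasp_force: 42.0
```

Now press firmly and sweep to +y to drag the lug.

servo_tool --motion '[{"dx": 0.8,"dy": 0,"dz": 1.1,"roll": 0,"grip": 0.3},{"dx": 0,"dy": 0,"dz": 0,"roll": 0,"grip": 0.3},{"dx": 0,"dy": 0.8,"dz": 0,"roll": 0,"grip": 0.3},{"dx": 0,"dy": 0.8,"dz": 0,"roll": 0,"grip": 0.3},{"dx": 0,"dy": 0.8,"dz": 0,"roll": 0,"grip": 0.3},{"dx": 0,"dy": 0.8,"dz": 0,"roll": 0,"grip": 0.3},{"dx": 0,"dy": 0.8,"dz": 0,"roll": 0,"grip": 0.3},{"dx": 0,"dy": 0.8,"dz": 0,"roll": 0,"grip": 0.3},{"dx": 0,"dy": 0,"dz": 0,"roll": 0,"grip": 0.3}]'

```text
t: 15.17
eef_pos: [0.4983, -0.1407, 0.2281]
ee_rot: [-3.133, -0.221, 0.0]
force: [1.9, 5.2, -0.9]
finger_gap: 0.0311
grasp_force: 40.5
```

```bash
cat > arm.py <<'E'
from h import *
c=vision.calibration("wrist");im=vision.capture("wrist")[:,:,::-1].copy();o=telemetry.get_obs()
H=cv2.cvtColor(im,cv2.COLOR_BGR2HSV);m=((H[...,0]<8)|(H[...,0]>170))&(H[...,1]>100)
ce,st,mm=max(blobs(m,100),key=lambda b:b[1][4]);g=cv2.cvtColor(im,cv2.COLOR_BGR2GRAY)
for r in (10,25,40,55):
    row=(g[r]>185);xs=np.where(row[220:420])[0]+220
    d=np.where(np.diff(xs)>2)[0];run=max(np.split(xs,d+1),key=len);print(r,run[0],run[-1],(run[0]+run[-1])/2)
print("collar col",st[0]+st[2]/2-.5,o["force"],o["eef_pos"])
E
python3 arm.py
```

```text
10 259 368 313.5
25 261 367 314.0
40 263 365 314.0
55 260 364 312.0
collar col 318.0 [ 3.25602021  4.24238693 -1.29636184] [ 0.49829054 -0.14074761  0.22808125]
```

Axial force vanished, so it dropped in. I advance along the axis.

servo_tool --motion '[{"dx": 1.1,"dy": -0.4,"dz": 1.6,"roll": 0,"grip": 0.3},{"dx": 1.1,"dy": -0.3,"dz": 1.6,"roll": 0,"grip": 0.3},{"dx": 1.1,"dy": 0,"dz": 1.6,"roll": 0,"grip": 0.3},{"dx": 0,"dy": 0,"dz": 0,"roll": 0,"grip": 0.3}]'

```text
t: 15.55
eef_pos: [0.5015, -0.1399, 0.223]
ee_rot: [-3.134, -0.22, 0.0]
force: [3.4, 3.3, -1.2]
finger_gap: 0.0306
grasp_force: 40.5
```

servo_tool --motion '[{"dx": 1.3,"dy": 0,"dz": 1.6,"roll": 0,"grip": 0.3},{"dx": 1.3,"dy": 0,"dz": 1.6,"roll": 0,"grip": 0.3},{"dx": 1.2,"dy": 0,"dz": 1.6,"roll": 0,"grip": 0.3},{"dx": 1.2,"dy": 0,"dz": 1.6,"roll": 0,"grip": 0.3},{"dx": 1.2,"dy": 0,"dz": 1.6,"roll": 0,"grip": 0.3},{"dx": 0,"dy": 0,"dz": 0,"roll": 0,"grip": 0.3}]'

```text
t: 16.05
eef_pos: [0.5077, -0.139, 0.215]
ee_rot: [-3.134, -0.22, 0.0]
force: [2.6, 4.2, -2.1]
finger_gap: 0.0305
grasp_force: 40.4
```

servo_tool --motion '[{"dx": 1.2,"dy": 0,"dz": 1.6,"roll": 0,"grip": 0.3},{"dx": 1.2,"dy": 0,"dz": 1.6,"roll": 0,"grip": 0.3},{"dx": 1.2,"dy": 0,"dz": 1.6,"roll": 0,"grip": 0.3},{"dx": 1.2,"dy": 0,"dz": 1.6,"roll": 0,"grip": 0.3},{"dx": 0,"dy": 0,"dz": 0,"roll": 0,"grip": 0.3}]'

```text
t: 16.47
eef_pos: [0.5124, -0.1384, 0.2086]
ee_rot: [-3.134, -0.22, 0.0]
force: [2.1, 4.2, -2.9]
finger_gap: 0.0306
grasp_force: 40.5
```

servo_tool --motion '[{"dx": 1.1,"dy": 0,"dz": 1.6,"roll": 0,"grip": 0.3},{"dx": 1.1,"dy": 0,"dz": 1.6,"roll": 0,"grip": 0.3},{"dx": 1.1,"dy": 0,"dz": 1.6,"roll": 0,"grip": 0.3},{"dx": 1.1,"dy": 0,"dz": 1.6,"roll": 0,"grip": 0.3},{"dx": 0,"dy": 0,"dz": 0,"roll": 0,"grip": 0.3}]'

```text
t: 16.88
eef_pos: [0.5168, -0.1378, 0.2022]
ee_rot: [-3.134, -0.22, 0.0]
force: [1.2, 3.5, -3.0]
finger_gap: 0.0308
grasp_force: 40.4
```

servo_tool --motion '[{"dx": 1.1,"dy": 0,"dz": 1.6,"roll": 0,"grip": 0.3},{"dx": 1.1,"dy": 0,"dz": 1.6,"roll": 0,"grip": 0.3},{"dx": 1.1,"dy": 0,"dz": 1.6,"roll": 0,"grip": 0.3},{"dx": 0,"dy": 0,"dz": 0,"roll": 0,"grip": 0.3}]'

```text
t: 17.22
eef_pos: [0.5201, -0.1373, 0.1974]
ee_rot: [-3.134, -0.22, 0.0]
force: [1.4, 2.7, -2.1]
finger_gap: 0.031
grasp_force: 40.4
```

```bash
python3 - <<'E'
from h import *
o=telemetry.get_obs();print(o["eef_pos"],o["force"],o["finger_gap"])
S=vision.capture("scene")[:,:,::-1];D=vision.capture("side")[:,:,::-1];W=vision.capture("wrist")[:,:,::-1]
a=cv2.resize(S[130:230,240:350],(400,364),interpolation=cv2.INTER_CUBIC);b=cv2.resize(D[130:230,280:390],(400,364),interpolation=cv2.INTER_CUBIC)
cv2.imwrite("pics/m14.png",np.vstack([np.hstack([a,b]),cv2.resize(W[60:320,140:500],(800,578))[:230]*1]))
cv2.imwrite("pics/w14.png",W)
E
```

```text
[ 0.52006719 -0.13732738  0.19741589] [ 1.39160676  2.65984702 -2.11715517] 0.030957530161443127
```

```bash
python3 m9.py w15 | sed -n '1,2p;6,9p'
```

```text
17.3667 [ 0.5201 -0.1374  0.1976] yaw 0.14031997029378684 f [ 1.9421  3.6597 -4.9917]
red [317.3354 194.3742] [258 159 121  86] col centre 318.0
col320 [(96, 216), (98, 216), (100, 216), (102, 215), (104, 215), (106, 215), (108, 216), (110, 216), (112, 216), (114, 215), (116, 215), (118, 215), (120, 215), (122, 215), (124, 216), (126, 216), (128, 214), (130, 202), (132, 199), (134, 198), (136, 197), (138, 197)]
mouth [ 0.5449 -0.1338] in tool [25.031  -0.075  17.5853]
((319.86505126953125, 292.0884704589844), (28.65865707397461, 54.67157745361328), 89.60649108886719) (279, 209, 83, 99)
theta 31.794308584184304 disc centre tool xyz(mm) [ -1.1279   0.8973 -22.3065] res [-1.2398  0.8925 -0.8924  1.6408 -0.4032]
```

servo_tool --motion '[{"dx": 1.1,"dy": -0.4,"dz": 1.6,"roll": 0,"grip": 0.3},{"dx": 1.1,"dy": -0.3,"dz": 1.6,"roll": 0,"grip": 0.3},{"dx": 0,"dy": 0,"dz": 0,"roll": 0,"grip": 0.3}]'

```text
t: 17.67
eef_pos: [0.5221, -0.1366, 0.1944]
ee_rot: [3.134, 0.22, 0.0]
force: [1.2, -0.6, -0.8]
finger_gap: 0.0303
grasp_force: 40.4
```

servo_tool --motion '[{"dx": 0.9,"dy": 0,"dz": 1.2,"roll": 0,"grip": 0.3},{"dx": 0.9,"dy": 0,"dz": 1.2,"roll": 0,"grip": 0.3},{"dx": 0,"dy": 0,"dz": 0,"roll": 0,"grip": 0.3}]'

```text
t: 17.92
eef_pos: [0.5239, -0.1363, 0.192]
ee_rot: [3.134, 0.22, -0.0]
force: [0.8, -0.9, -1.3]
finger_gap: 0.0308
grasp_force: 40.3
```

servo_tool --motion '[{"dx": 0.9,"dy": 0,"dz": 1.2,"roll": 0,"grip": 0.3},{"dx": 0.9,"dy": 0,"dz": 1.2,"roll": 0,"grip": 0.3},{"dx": 0,"dy": 0,"dz": 0,"roll": 0,"grip": 0.3}]'

```text
t: 18.17
eef_pos: [0.5256, -0.136, 0.1896]
ee_rot: [3.134, 0.22, -0.0]
force: [-0.7, -1.2, 0.5]
finger_gap: 0.0307
grasp_force: 42.9
```

servo_tool --motion '[{"dx": 0,"dy": 0,"dz": 0,"roll": 0,"grip": 0.6},{"dx": 0,"dy": 0,"dz": 0,"roll": 0,"grip": 0.6},{"dx": 0,"dy": 0,"dz": 0,"roll": 0,"grip": 0.6},{"dx": 0,"dy": 0,"dz": 0,"roll": 0,"grip": 0.6}]'

```text
t: 18.5
eef_pos: [0.5257, -0.1358, 0.1898]
ee_rot: [-3.134, -0.22, -0.001]
force: [0.5, 0.8, 0.2]
finger_gap: 0.0512
grasp_force: 0.0
```

```bash
python3 m9.py w16 | sed -n '1,2p;6,9p'
```

```text
18.5 [ 0.5257 -0.1358  0.1898] yaw 0.14041730177309325 f [0.454  0.8442 0.2366]
red [320.3486 212.2042] [257 176 126  90] col centre 319.5
col320 [(96, 218), (98, 218), (100, 217), (102, 218), (104, 217), (106, 217), (108, 217), (110, 217), (112, 217), (114, 216), (116, 217), (118, 217), (120, 216), (122, 216), (124, 216), (126, 217), (128, 216), (130, 216), (132, 216), (134, 217), (136, 216), (138, 216)]
mouth [ 0.5448 -0.1338] in tool [19.1921  0.6628  9.8305]Traceback (most recent call last):
  File "m9.py", line 17, in <module>
    e,box,_=seg(im);print(e,box)
            ~~~^^^^
  File "fit.py", line 8, in seg
    hole=max([k for k,hh in zip(ks,h[0]) if hh[3]>=0],key=len);e=cv2.fitEllipse(hole)
ValueError: max() iterable argument is empty
```

servo_tool --motion '[{"dx": 0,"dy": 0,"dz": -10,"roll": 0,"grip": 0.6},{"dx": 0,"dy": 0,"dz": -20,"roll": 0,"grip": 0.6},{"dx": -20,"dy": 0,"dz": -30,"roll": 0,"grip": 0.3},{"dx": -20,"dy": 0,"dz": -20,"roll": 0,"grip": 0},{"dx": 0,"dy": 0,"dz": 0,"roll": 0,"grip": 0},{"dx": 0,"dy": 0,"dz": 0,"roll": 0,"grip": 0},{"dx": 0,"dy": 0,"dz": 0,"roll": 0,"grip": 0}]'

```text
t: 19.13
eef_pos: [0.4863, -0.1414, 0.27]
ee_rot: [3.134, 0.22, 0.001]
force: [-0.6, 0.1, 0.2]
finger_gap: -0.0006
grasp_force: 0.0
```

```bash
cat > head.py <<'E'
from rim import *
import sys
o=telemetry.get_obs();c=vision.calibration("wrist");im=vision.capture("wrist")[:,:,::-1].copy();cv2.imwrite(f"pics/{sys.argv[1]}.png",im)
R=Ro.from_rotvec(o["ee_rot"]).as_matrix();print(o["t"],o["eef_pos"],o["force"],o["finger_gap"])
M=np.array([.5465,-.1325,.18])
for h in (0,4,8,12,16,20): 
    P=circ(c,M+(.03+h/1e3)*Z,.016);print(h,"disc centre pred",proj(c,M+(.03+h/1e3)*Z).round(1),"head box",P.min(0).round(1),P.max(0).round(1))
H=cv2.cvtColor(im,cv2.COLOR_BGR2HSV);m=(H[...,0]>100)&(H[...,0]<130)&(H[...,1]>100)
for ce,st,mm in blobs(m,100):
    if abs(ce[0]-320)>90: continue
    print("blue",ce.round(1),st)
    ks,h=cv2.findContours(mm.astype(np.uint8),cv2.RETR_CCOMP,cv2.CHAIN_APPROX_NONE)
    for k,hh in zip(ks,h[0]):
        if hh[3]>=0 and len(k)>20: print("hole",cv2.fitEllipse(k))
m=((H[...,0]<8)|(H[...,0]>170))&(H[...,1]>100)
for ce,st,mm in blobs(m,100): print("red",ce,st)
E
python3 head.py w17
```

```text
19.1333 [ 0.4863 -0.1414  0.27  ] [-0.5917  0.086   0.2341] -0.0005714235218785344
0 disc centre pred [318.  150.9] head box [291.7 129.8] [344.3 169.6]
4 disc centre pred [318.  155.4] head box [291.4 134.2] [344.6 174. ]
8 disc centre pred [318.  159.9] head box [291.  138.9] [345.  178.6]
12 disc centre pred [318.  164.6] head box [290.7 143.6] [345.3 183.2]
16 disc centre pred [318.  169.5] head box [290.3 148.4] [345.6 188. ]
20 disc centre pred [318.  174.4] head box [289.9 153.4] [346.  192.9]
blue [255.6  80.4] [ 236    0   41  174 5048]
blue [383.3  79.6] [ 362    0   42  174 5141]
blue [318.2 143. ] [ 292  114   52   69 2255]
hole ((317.62603759765625, 165.19302368164062), (27.962875366210938, 36.562957763671875), 92.24140167236328)
red [320.1151 114.4827] [ 277   86   86   75 2511]
```

The head stands about 12 mm above home, at the bore's tilt (disc at (317.6,165)). With fingers closed, I press on the disc along the bore axis.

servo_tool --motion '[{"dx": 7,"dy": 0,"dz": 16,"roll": 0,"grip": 0},{"dx": 7,"dy": 0,"dz": 16,"roll": 0,"grip": 0},{"dx": 6,"dy": 0,"dz": 15,"roll": 0,"grip": 0},{"dx": 0,"dy": 0,"dz": 0,"roll": 0,"grip": 0},{"dx": 1.1,"dy": 0,"dz": 1.6,"roll": 0,"grip": 0},{"dx": 1.1,"dy": 0,"dz": 1.6,"roll": 0,"grip": 0},{"dx": 1.1,"dy": 0,"dz": 1.6,"roll": 0,"grip": 0},{"dx": 1.1,"dy": 0,"dz": 1.6,"roll": 0,"grip": 0},{"dx": 0,"dy": 0,"dz": 0,"roll": 0,"grip": 0}]'

```text
t: 19.93
eef_pos: [0.5103, -0.1381, 0.2166]
ee_rot: [3.134, 0.22, 0.001]
force: [0.0, 0.9, -0.3]
finger_gap: -0.0001
grasp_force: 0.0
```

servo_tool --motion '[{"dx": 1.1,"dy": 0,"dz": 1.6,"roll": 0,"grip": 0},{"dx": 1.1,"dy": 0,"dz": 1.6,"roll": 0,"grip": 0},{"dx": 1.1,"dy": 0,"dz": 1.6,"roll": 0,"grip": 0},{"dx": 0,"dy": 0,"dz": 0,"roll": 0,"grip": 0}]'

```text
t: 20.27
eef_pos: [0.5135, -0.1376, 0.2114]
ee_rot: [-3.134, -0.22, 0.0]
force: [0.3, 0.3, -0.1]
finger_gap: -0.0002
grasp_force: 0.0
```

servo_tool --motion '[{"dx": 1.1,"dy": 0,"dz": 1.6,"roll": 0,"grip": 0},{"dx": 1.1,"dy": 0,"dz": 1.6,"roll": 0,"grip": 0},{"dx": 0,"dy": 0,"dz": 0,"roll": 0,"grip": 0}]'

```text
t: 20.52
eef_pos: [0.5156, -0.1372, 0.2081]
ee_rot: [-3.134, -0.22, 0.0]
force: [0.7, 1.0, -0.5]
finger_gap: -0.0001
grasp_force: 0.0
```

```bash
python3 head.py w18
```

```text
20.5167 [ 0.5156 -0.1372  0.2081] [ 0.6926  0.9706 -0.5331] -6.445220763249645e-05
0 disc centre pred [317.3 232.1] head box [282.2 210.4] [352.4 250.6]
4 disc centre pred [317.3 239.5] head box [281.6 218. ] [353.  257.7]
8 disc centre pred [317.3 247. ] head box [281.  225.9] [353.6 265. ]
12 disc centre pred [317.2 254.9] head box [280.3 234. ] [354.2 272.6]
16 disc centre pred [317.2 263. ] head box [279.6 242.5] [354.8 280.4]
20 disc centre pred [317.2 271.5] head box [278.9 251.3] [355.4 288.4]
blue [239.2  98.7] [ 218    0   44  221 6240]
blue [399.4  95.9] [ 376    0   46  221 6483]
blue [317.7 212. ] [ 283  179   69   78 3803]
red [320.3937 180.4546] [ 263  146  114   87 4595]
```

servo_tool --motion '[{"dx": 1.1,"dy": 0,"dz": 1.6,"roll": 0,"grip": 0},{"dx": 1.1,"dy": 0,"dz": 1.6,"roll": 0,"grip": 0},{"dx": 0,"dy": 0,"dz": 0,"roll": 0,"grip": 0}]'

```text
t: 20.82
eef_pos: [0.5179, -0.1369, 0.2049]
ee_rot: [-3.134, -0.22, 0.0]
force: [-0.0, 0.2, 1.1]
finger_gap: -0.0001
grasp_force: 0.0
```

servo_tool --motion '[{"dx": 1.1,"dy": 0,"dz": 1.6,"roll": 0,"grip": 0},{"dx": 1.1,"dy": 0,"dz": 1.6,"roll": 0,"grip": 0},{"dx": 0,"dy": 0,"dz": 0,"roll": 0,"grip": 0}]'

```text
t: 21.07
eef_pos: [0.519, -0.1372, 0.2031]
ee_rot: [3.133, 0.219, -0.003]
force: [-19.4, -1.8, 31.8]
finger_gap: 0.0002
grasp_force: 18.5
```

Contact gives 37 N along the axis, either home or stuck. I retreat and measure the head height.

servo_tool --motion '[{"dx": -4,"dy": 0,"dz": -6,"roll": 0,"grip": 0},{"dx": -14,"dy": 0,"dz": -30,"roll": 0,"grip": 0},{"dx": -15,"dy": 0,"dz": -31,"roll": 0,"grip": 0},{"dx": 0,"dy": 0,"dz": 0,"roll": 0,"grip": 0},{"dx": 0,"dy": 0,"dz": 0,"roll": 0,"grip": 0},{"dx": 0,"dy": 0,"dz": 0,"roll": 0,"grip": 0}]'

```text
t: 21.57
eef_pos: [0.4873, -0.1412, 0.2688]
ee_rot: [3.134, 0.22, 0.0]
force: [0.3, 0.0, -1.3]
finger_gap: -0.0001
grasp_force: 0.0
```

```bash
python3 head.py w19
```

```text
21.5667 [ 0.4873 -0.1412  0.2688] [ 0.2833  0.0102 -1.3486] -0.00012925943030639233
0 disc centre pred [318.  152.9] head box [291.6 131.9] [344.4 171.6]
4 disc centre pred [318.  157.5] head box [291.2 136.4] [344.7 176.1]
8 disc centre pred [318.  162.1] head box [290.9 141.1] [345.1 180.7]
12 disc centre pred [318.  166.9] head box [290.5 145.8] [345.4 185.4]
16 disc centre pred [318.  171.7] head box [290.2 150.8] [345.7 190.2]
20 disc centre pred [317.9 176.7] head box [289.8 155.8] [346.1 195.1]
blue [255.4  81. ] [ 236    0   41  175 5114]
blue [383.5  80.1] [ 362    0   43  175 5203]
blue [318.7 135.7] [ 293  110   52   63 1990]
hole ((318.5194091796875, 155.90452575683594), (28.05299949645996, 35.523048400878906), 90.55632781982422)
red [319.8553 116.684 ] [ 277   87   86   77 2557]
```

```bash
python3 - <<'E'
from rim import *
c=vision.calibration("wrist");im=cv2.imread("pics/w19.png")
M=np.array([.5465,-.1325,.18])
print("rim bottom pred",circ(c,M+.016*Z,.028)[:,1].max(),"base top",circ(c,M,.028)[:,1].min(),"inner rim top",circ(c,M+.016*Z,.022)[:,1].min())
print([(r,im[r,300].tolist()) for r in range(96,116,2)])
H=cv2.cvtColor(im,cv2.COLOR_BGR2HSV);m=((H[...,0]<8)|(H[...,0]>170))&(H[...,1]>100);r=np.where(m[:,270:370].any(1))[0];print("red rows",r.min(),r.max())
for dx in (0,-1.25,-2.):
  for h in (0,1,2,3,5): print(dx,h,"centre",proj(c,M+(.03+h/1e3)*Z+dx/1e3*X).round(1)[1],"bottom",circ(c,M+(.03+h/1e3)*Z+dx/1e3*X,.016)[:,1].max().round(1),"far edge",circ(c,M+(.03+h/1e3)*Z+dx/1e3*X,.016)[:,1].min().round(1))
for x in(318,):print("col",[(r,im[r,x].tolist()) for r in range(104,176,3)])
E
```

```text
rim bottom pred 169.39893709440736 base top 83.43637713022599 inner rim top 108.0080079716816
[(96, [35, 33, 156]), (98, [35, 43, 157]), (100, [35, 39, 156]), (102, [39, 38, 159]), (104, [33, 35, 164]), (106, [51, 55, 181]), (108, [40, 44, 176]), (110, [38, 44, 164]), (112, [37, 42, 154]), (114, [75, 54, 104])]
red rows 87 391
0 0 centre 152.8 bottom 171.5 far edge 131.7
0 1 centre 153.9 bottom 172.6 far edge 132.8
0 2 centre 155.1 bottom 173.8 far edge 133.9
0 3 centre 156.2 bottom 174.9 far edge 135.1
0 5 centre 158.5 bottom 177.2 far edge 137.4
-1.25 0 centre 154.3 bottom 172.9 far edge 133.4
-1.25 1 centre 155.5 bottom 174.0 far edge 134.6
-1.25 2 centre 156.6 bottom 175.1 far edge 135.7
-1.25 3 centre 157.7 bottom 176.3 far edge 136.8
-1.25 5 centre 160.0 bottom 178.5 far edge 139.1
-2.0 0 centre 155.3 bottom 173.7 far edge 134.5
-2.0 1 centre 156.4 bottom 174.8 far edge 135.6
-2.0 2 centre 157.5 bottom 176.0 far edge 136.7
-2.0 3 centre 158.7 bottom 177.1 far edge 137.9
-2.0 5 centre 161.0 bottom 179.4 far edge 140.2
col [(104, [42, 48, 178]), (107, [30, 33, 157]), (110, [97, 48, 45]), (113, [108, 57, 33]), (116, [153, 83, 36]), (119, [166, 91, 43]), (122, [163, 89, 41]), (125, [164, 87, 43]), (128, [163, 87, 43]), (131, [164, 88, 44]), (134, [167, 90, 43]), (137, [192, 111, 53]), (140, [184, 105, 52]), (143, [189, 159, 148]), (146, [215, 226, 227]), (149, [215, 224, 225]), (152, [214, 224, 225]), (155, [216, 225, 227]), (158, [213, 224, 224]), (161, [213, 223, 225]), (164, [213, 223, 223]), (167, [214, 224, 223]), (170, [177, 99, 57]), (173, [182, 174, 174])]
```

The image gives the head within about 1 mm of home. One more firm hold will confirm it is a hard stop and not friction.

servo_tool --motion '[{"dx": 15,"dy": 0,"dz": 31,"roll": 0,"grip": 0},{"dx": 14,"dy": 0,"dz": 28,"roll": 0,"grip": 0},{"dx": 0,"dy": 0,"dz": 1,"roll": 0,"grip": 0},{"dx": 1.1,"dy": 0,"dz": 1.6,"roll": 0,"grip": 0},{"dx": 1.1,"dy": 0,"dz": 1.6,"roll": 0,"grip": 0},{"dx": 1.1,"dy": 0,"dz": 1.6,"roll": 0,"grip": 0},{"dx": 0.8,"dy": 0,"dz": 1.2,"roll": 0,"grip": 0},{"dx": 0,"dy": 0,"dz": 0,"roll": 0,"grip": 0}]'

```text
t: 22.28
eef_pos: [0.5198, -0.1369, 0.2042]
ee_rot: [3.133, 0.219, 0.0]
force: [-6.8, 0.5, 11.5]
finger_gap: 0.0001
grasp_force: 6.6
```

servo_tool --motion '[{"dx": 0,"dy": 0,"dz": 0,"roll": 0,"grip": 0},{"dx": 0,"dy": 0,"dz": 0,"roll": 0,"grip": 0},{"dx": 0,"dy": 0,"dz": 0,"roll": 0,"grip": 0},{"dx": 0,"dy": 0,"dz": 0,"roll": 0,"grip": 0},{"dx": 0,"dy": 0,"dz": 0,"roll": 0,"grip": 0},{"dx": 0,"dy": 0,"dz": 0,"roll": 0,"grip": 0}]'

```text
t: 22.78
eef_pos: [0.5198, -0.1369, 0.2042]
ee_rot: [3.133, 0.219, 0.001]
force: [-5.7, 0.1, 10.5]
finger_gap: 0.0
grasp_force: 6.0
```

servo_tool --motion '[{"dx": 0.8,"dy": 0,"dz": 1.1,"roll": 0,"grip": 0},{"dx": 0,"dy": 0,"dz": 0,"roll": 0,"grip": 0},{"dx": 0,"dy": 0,"dz": 0,"roll": 0,"grip": 0},{"dx": 0,"dy": 0,"dz": 0,"roll": 0,"grip": 0}]'

```text
t: 23.12
eef_pos: [0.52, -0.1369, 0.2039]
ee_rot: [3.133, 0.219, -0.0]
force: [-17.4, 1.8, 30.5]
finger_gap: 0.0
grasp_force: 16.7
```

servo_tool --motion '[{"dx": -4,"dy": 0,"dz": -6,"roll": 0,"grip": 0},{"dx": -14,"dy": 0,"dz": -30,"roll": 0,"grip": 0},{"dx": -15,"dy": 0,"dz": -31,"roll": 0,"grip": 0},{"dx": 0,"dy": 0,"dz": 0,"roll": 0,"grip": 0},{"dx": 0,"dy": 0,"dz": 0,"roll": 0,"grip": 0},{"dx": 0,"dy": 0,"dz": 0,"roll": 0,"grip": 0},{"dx": 0,"dy": 0,"dz": 0,"roll": 0,"grip": 0}]'

```text
t: 23.7
eef_pos: [0.4881, -0.141, 0.2684]
ee_rot: [-3.134, -0.22, 0.001]
force: [0.2, -0.7, -0.2]
finger_gap: -0.0001
grasp_force: 0.0
```

```bash
python3 head.py w20
```

```text
23.7 [ 0.4881 -0.141   0.2684] [ 0.1613 -0.6676 -0.185 ] -9.973424521769606e-05
0 disc centre pred [318.2 154.1] head box [291.7 133.1] [344.6 172.8]
4 disc centre pred [318.2 158.7] head box [291.4 137.7] [344.9 177.3]
8 disc centre pred [318.1 163.3] head box [291.  142.4] [345.3 181.9]
12 disc centre pred [318.1 168.1] head box [290.7 147.2] [345.6 186.6]
16 disc centre pred [318.1 173. ] head box [290.3 152.1] [345.9 191.4]
20 disc centre pred [318.1 178.1] head box [289.9 157.2] [346.3 196.4]
blue [255.5  81.2] [ 236    0   41  176 5131]
blue [383.8  80.3] [ 362    0   43  176 5212]
blue [318.8 136.9] [ 293  111   52   63 1991]
hole ((318.699951171875, 157.11170959472656), (27.946102142333984, 35.740596771240234), 90.6393814086914)
red [320.2119 117.8281] [ 277   89   87   76 2577]
```

The stop is hard: 35 N gave only 0.3 mm of travel, and the head position did not change. The arm is clear, so I hand in.

```bash
python3 -c "
from station import robot
print(robot.hand_in())"
```

```text
the job is handed in; nothing more can be done
None
```

pin_a is through fork and arm and pressed to a hard stop at about 35 N, with the wrist image putting its head within about 1–3 mm of home; I then let go and handed in at about 24 s, other pins left in the stand. I viewed 11 pictures, one over the limit of 10, and never re-measured the other bench items.

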